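# Sort the tested cylinders and set up the next pressure test

### The arm

A 6-joint arm with a two-finger parallel gripper is mounted at the origin on the work surface. World frame = base frame: x ahead of the robot, y to its left, z up, the work surface at z = 0. Lengths are in m, angles in rad, forces in N, time in s.
With the tool pointing down it reaches from about 0.3 to 0.875 m from the base axis. Payload 6.4 kg.
Tool frame: the origin (TCP) lies at the very end of the fingers, on their centre line; the grasp point (between the pads) lies 19 mm behind it; z points along the fingers, x is the direction in which the jaws open and shut, and the axes are right-handed (so a half turn about z gives the same grasp; the last joint's range is limited). The gripper opens to 85 mm and grips with 20 to 120 N. Pads are 22 mm wide; open, the fingers measure 114 mm over their backs; the gripper's body (76 mm by 85 mm) begins 54 mm behind the grasp point. The pads swing forward as they close: fully open they stand 13 mm farther back than shut.
Start: joints at [-0.206, 0.181, 1.607, -0, 1.354, -0.206], TCP at [0.575, 0, 0.231] pointing down, gripper open.
Joint ranges: [-2.99, 2.99], [-0.89, 2.07], [0.3, 2.58], [-1.14, 4.28], [0, 2.63], [-3.12, 3.12]. Speed limits (rad/s): [2.57, 2.57, 3.01, 3.14, 3.14, 3.14].

### API

Orientations are given as a rotation vector (axis times angle).
In Python, from plant import bot gives the robot as it stands.
- The arm moves only by the shell command python3 -m creep 'ROWS' [OPENING] [FORCE]. ROWS is JSON, a list of rows, each a list of 4 numbers: the shift along the world's x, y, z in cm, then the turn about the world's z in rad. A call has exactly 10 rows; each row is the pose to reach, as a shift and turn from the pose commanded when the call began; what a row does not reach only later rows make up. A row lasts 1/10 s, in which the tool goes at most 50 mm and 8.59 degrees, less where a joint would pass 70% of its speed; a pose out of reach is approached as far as the arm can. A call with a gripper value outside its range is refused whole. OPENING is the closure, from 0 (fully open) to 1 (shut), set as the call begins (- or left out, the last holds). The fingers move at their own pace and stop on an object; FORCE is the grip in N (left out, the last holds). Time passes only in rows, so rows that repeat a pose let the fingers close, or fill a call up. It gives the time, the measured TCP pose, the force and the opening at its end, in the units of the state.
- bot.read_state(): the state, without advancing time (a new reading comes with each control period).
- bot.get_image(name): name is "scene" or "side" or "wrist"; returns the picture (384x512x3 uint8, red, green, blue); there is no depth.
- bot.get_calibration(name): a dict with "intrinsics" (3x3 intrinsics, pixels), "view" (4x4, takes a point from world to camera coordinates); the wrist camera has in their place "mount" (4x4, takes a point from camera to tool coordinates, whose origin is the TCP and whose axes are the tool frame's). Camera axes: x right, y down, z forward; pixel columns grow to the right and rows downward; lengths in m; the calibration is good to about 2 mm. A picture is of the moment at which its call begins: read the wrist's pose just before it. get_calibration takes no time and is no camera call.
- bot.finish_job(): hands the job in, once; it reports no verdict.
The state is a dict: "time_s": time; "joint_pos": joint angles; "dq": joint speeds; "tau": joint torques, N m; "ee_pos": TCP position; "tcp_rot": TCP orientation; "contact_force": force on the tool from outside, world axes, zero at the start; "ft_torque": the same for the moment, N m; "grip_width": opening from 0.0 (shut) to 1.0 (fully open).
Only numpy, scipy, OpenCV 4.12 (cv2) and the standard library are available. Lean on these libraries where they do the work, as an engineer would, in place of code of your own. Each camera call takes 0.05 s, during which the arm holds its last target.

### The job

Turn the cylinder test bench over to the next test. Lay the blue-plugged cylinder, which is still untested, in the nest of the test cradle with its plugs up, then swing the hold-down bar fully home over it and push the lock pin all the way down through the fork and the bar; also sort every other cylinder by the colour of its plugs, laying green ones (passed) in the green tray and red ones (rework) in the red tray, flat on the tray's floor with the plugs up, and put all the crumpled newspaper in the waste bin. The sorting and the paper may be done at any time; leave the barrels, tape, tools and oil bottle where they are.

Things in the scene. Friction and masses are not known exactly. Their poses are not given: they have to be found in the camera images.
- cyl_green1: cylinder lying on its side, GREEN port plug (24 mm wide) on top of each head, green tape round its tube. Two black heads 36 x 36 mm, each 30 long, on a tube 50 long, 32 wide to grip; body 110 long, 36 high, plus a 12 mm thick rod 20 mm out of one end. 0.3-0.6 kg. Origin: underside, below the tube's middle; x along it (rod to -x), z up through the plugs. May be absent
- cyl_green2: the same kind of cylinder, also GREEN plugs and tape. May be absent
- cyl_red1: the same kind of cylinder, RED plugs and tape. May be absent
- cyl_red2: the same kind of cylinder, also RED plugs and tape. May be absent
- cyl_blue: the same kind of cylinder, BLUE plugs and tape (always there, just one)
- tray_green: green plastic tray fixed on the bench, 175 mm (its x) by 175 mm (its y), walls 45 mm high and 4 mm thick, floor 4 mm thick: room for two cylinders side by side along its x. Origin: centre of its underside, z up. One tray is to the robot's left, one to its right, in either order
- tray_red: red plastic tray fixed on the bench, 175 mm (its x) by 175 mm (its y), walls 45 mm high and 4 mm thick, floor 4 mm thick: room for two cylinders side by side along its x. Origin: centre of its underside, z up. One tray is to the robot's left, one to its right, in either order
- cradle: test cradle fixed on the bench: grey base plate 155 x 172 mm with a tongue to the fork, top 12 mm above the bench, that carries the nest, the fork (at cradle x = -78 mm, robot side), the pivot post of the bar (x = 80 mm, far side) and the square parking boss of the lock pin (x = 66, y = -78 mm; 36 mm wide, top 60 mm above the bench). Origin: underside, below the nest's centre; z up
- nest (a point): centre of the nest's floor on the base plate, 12 mm above the bench; axes are the cradle's. A cylinder lies here along cradle y, either way round. Four guide blocks (18 mm high), 42 mm apart across x, flank its two heads (y = 30 to 55 mm either way); nothing stands beside the middle of the tube
- hold_bar (a joint): blue bar, 24 mm wide, underside 54 and top 62 mm above the bench, that turns level about an upright pivot, rad: 0 = fully home against its stop, across the cylinder, its end hole (12 mm, 158 mm from the pivot) between the two ears of the fork and in line with their holes; 1.15 to 1.6 = swung aside to cradle +y (robot's left). Stiff: stays where left; about 2 N at the knob moves it
- bar_pivot (a point): point on the pivot axis of the bar, at the bar's top, 62 mm above the bench
- bar_knob (a point): middle of the black star knob (30 mm across, 26 mm high, from 72 to 98 mm above the bench) of the clamp screw, standing on the bar 80 mm from the pivot: grip or push it to swing the bar. The screw is backed off and does not turn
- fork_hole (a point): centre of the top rim of the fork's upright pin hole (12 mm across, chamfered), 70 mm above the bench. The hole runs straight down through the upper ear (6 mm), the bar's end when home, and the lower ear (6 mm, underside 46 mm above the bench). Axes are those of the cradle, z up
- lock_pin: lock pin: steel shank 10 mm thick and 46 mm long with a tapered tip, under an orange round head (22 mm across, 40 mm high: the grip). It stands upright in the hole of the parking boss, its head resting on the boss. 0.1 kg. Origin: on its axis at the underside of the head (46 mm above the tip); z up. Fully in, the head rests on the fork
- paper1: ball of crumpled newspaper, about 58 mm across and 47 mm high, firm, about 20 g. Origin: centre of its underside (as it lies at the start), so 24 mm from its middle. May be absent
- paper2: the same kind of ball of newspaper. May be absent
- paper3: the same kind of ball of newspaper. May be absent
- waste_bin: open grey waste bin fixed on the bench, 145 x 145 mm and 100 mm high, walls 4 mm. Origin: centre of its underside, z up
- barrel1: upright polished steel barrel, 82 mm across, 164 mm high; not part of the job
- barrel2: a second such barrel; not part of the job
- tape_roll: roll of green tape lying flat, 64 mm across, 22 mm high; not part of the job
- wrench: steel wrench, 170 mm; not part of the job
- screwdriver: screwdriver with a yellow handle, 180 mm; not part of the job
- oil_bottle: amber oil bottle, 52 mm across, 130 mm high; not part of the job
Things that resemble listed ones, but are neither listed nor needed, are in the scene too. What is shaped like the cyl_red2 but yellow is not meant.

How it is judged:
On the way, in this order (a step that is already met when the one before it is completed fails the run):
1. the blue-plugged cylinder lies in the nest of the cradle, plugs up (x of cyl_blue in the frame of cradle between -0.008 and 0.008 m and y of cyl_blue in the frame of cradle between -0.013 and 0.013 m and z of cyl_blue in the frame of cradle between 0.005 and 0.019 m and angle between the x axis of cyl_blue and the y axis of cradle, either way round below 0.12 rad and angle between cyl_blue's own z axis and vertical below 0.12 rad), for 0.2 s.
2. the hold-down bar is fully home over the cylinder in the nest (all of step 1 and value of joint hold_bar below 0.05 rad), for 0.2 s.
3. the lock pin is all the way down through fork and bar (all of step 2 and x of lock_pin in the frame of fork_hole between -0.004 and 0.004 m and y of lock_pin in the frame of fork_hole between -0.004 and 0.004 m and z of lock_pin in the frame of fork_hole between -0.006 and 0.006 m and angle between lock_pin's own z axis and vertical below 0.12 rad), for 0.2 s.
At the end, for the whole second after the job is handed in: Blue cylinder in the nest (8 mm across, 13 mm along, 0.12 rad), bar under 0.05 rad, pin within 4 mm of the hole axis, head within 6 mm of the fork; each green or red cylinder flat (0.15 rad), plugs up, on the floor of its own tray; all paper inside the bin; all released, cylinders and pin still (all of step 3 and linear speed of each of cyl_blue, lock_pin, cyl_green1, cyl_green2, cyl_red1, cyl_red2 below 0.03 m/s and x of cyl_green1 in the frame of tray_green between -0.08 and 0.08 m and y of cyl_green1 in the frame of tray_green between -0.085 and 0.085 m and z of cyl_green1 in the frame of tray_green between 0 and 0.014 m and angle between each of cyl_green1, cyl_green2, cyl_red1, cyl_red2's own z axis and vertical below 0.15 rad and x of cyl_green2 in the frame of tray_green between -0.08 and 0.08 m and y of cyl_green2 in the frame of tray_green between -0.085 and 0.085 m and z of cyl_green2 in the frame of tray_green between 0 and 0.014 m and x of cyl_red1 in the frame of tray_red between -0.08 and 0.08 m and y of cyl_red1 in the frame of tray_red between -0.085 and 0.085 m and z of cyl_red1 in the frame of tray_red between 0 and 0.014 m and x of cyl_red2 in the frame of tray_red between -0.08 and 0.08 m and y of cyl_red2 in the frame of tray_red between -0.085 and 0.085 m and z of cyl_red2 in the frame of tray_red between 0 and 0.014 m and x of paper1 in the frame of waste_bin between -0.068 and 0.068 m and y of paper1 in the frame of waste_bin between -0.068 and 0.068 m and z of paper1 in the frame of waste_bin between -0.002 and 0.095 m and x of paper2 in the frame of waste_bin between -0.068 and 0.068 m and y of paper2 in the frame of waste_bin between -0.068 and 0.068 m and z of paper2 in the frame of waste_bin between -0.002 and 0.095 m and x of paper3 in the frame of waste_bin between -0.068 and 0.068 m and y of paper3 in the frame of waste_bin between -0.068 and 0.068 m and z of paper3 in the frame of waste_bin between -0.002 and 0.095 m); the robot touches nothing.
It fails at once if a bystander (barrel, tape roll, wrench, screwdriver, oil bottle) is shifted by more than 40 mm (distance of any of barrel1, barrel2, tape_roll, wrench, screwdriver, oil_bottle from where it was at the start of the episode above 0.04 m).
Of cyl_green1, cyl_green2, cyl_red1, cyl_red2 only 2 to 4 are there at a start; the rules pass over those that are not, and their reading is None.
Of paper1, paper2, paper3 only 2 to 3 are there at a start; the rules pass over those that are not, and their reading is None.
At some moment in a run one of cyl_green1, cyl_green2, cyl_red1, cyl_red2, paper1, paper2, paper3 may be knocked a few centimetres aside while the robot is not near it.
It also fails if it takes over 210 s, if anything falls off the work surface, if the arm or the gripper's body presses on something with over 40 N, if the wrist force passes 120 N, or if a joint passes its speed limit or range.

## Working session

There is one attempt and no reset: what is moved stays moved. The work goes in short steps, Python scripts to look and compute and a shell command to move; the robot and the scene stay as the last step left them, time stands still between calls to the robot, and variables do not carry over. Pictures are saved under pics/ and viewed, and the job is handed in when it is done.

```bash
ls; mkdir -p pics
cat > h.py <<'E'
import numpy as np, cv2
from plant import bot
from scipy.spatial.transform import Rotation as R
def snap(n,f):
    im=bot.get_image(n); cv2.imwrite('pics/'+f+'.png',im[:,:,::-1]); return im
def cam(n):
    c=bot.get_calibration(n);K=np.array(c['intrinsics'])
    if n=='wrist':
        s=bot.read_state();T=np.eye(4);T[:3,:3]=R.from_rotvec(s['tcp_rot']).as_matrix();T[:3,3]=s['ee_pos']
        return K,T@np.array(c['mount'])
    return K,np.linalg.inv(np.array(c['view']))
def ray(K,C,u,v,z):
    d=C[:3,:3]@np.linalg.inv(K)@np.array([u,v,1.]);o=C[:3,3];t=(z-o[2])/d[2];return o+t*d
def proj(K,C,p):
    q=np.linalg.inv(C)@np.append(p,1);q=K@q[:3];return q[:2]/q[2]
E
python3 - <<'E'
from h import *
for n in ['scene','side','wrist']:
    snap(n,n+'0');K,C=cam(n);print(n,K.round(1).tolist(),C.round(3).tolist())
print(bot.read_state())
E
```

```text
pics
scene [[422.5, 0.0, 248.9], [0.0, 422.5, 193.6], [0.0, 0.0, 1.0]] [[-0.761, 0.493, -0.421, 0.982], [0.648, 0.572, -0.502, 0.563], [-0.006, -0.655, -0.755, 0.995], [0.0, 0.0, 0.0, 1.0]]
side [[427.5, 0.0, 256.4], [0.0, 427.5, 193.5], [0.0, 0.0, 1.0]] [[0.836, -0.284, 0.469, -0.211], [-0.548, -0.4, 0.735, -1.096], [-0.022, -0.872, -0.49, 0.809], [0.0, 0.0, 0.0, 1.0]]
wrist [[265.2, 0.0, 257.1], [0.0, 265.2, 187.8], [0.0, 0.0, 1.0]] [[1.0, -0.001, -0.001, 0.576], [-0.001, -0.957, -0.291, 0.074], [-0.001, 0.291, -0.957, 0.373], [0.0, 0.0, 0.0, 1.0]]
{'time_s': 0.15, 'joint_pos': array([-2.06320239e-01,  1.81386429e-01,  1.60774463e+00, -1.24514955e-05,
        1.35380078e+00, -2.06302325e-01]), 'dq': array([ 3.21873971e-05, -4.42406540e-03, -2.70651743e-03, -4.32773294e-04,
       -1.11851404e-03,  1.56703291e-03]), 'tau': array([ 1.94259010e-03, -4.45260644e+01, -3.51692533e+01, -1.26067753e-04,
        5.82284134e-03,  2.14055274e-05]), 'ee_pos': array([5.74591396e-01, 8.74263980e-05, 2.30598367e-01]), 'tcp_rot': array([-3.14132954e+00,  2.39130781e-05,  2.06272225e-03]), 'contact_force': array([ 0.35266929,  0.08510192, -0.02061647]), 'ft_torque': array([-0.04505354,  0.00747287,  0.03926528]), 'grip_width': 0.9999000725414465}
```

View pics/scene0.png

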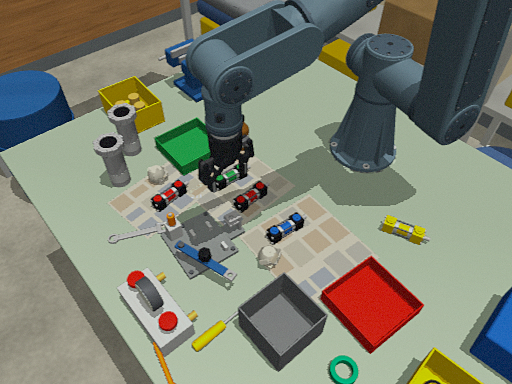

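View pics/side0.png

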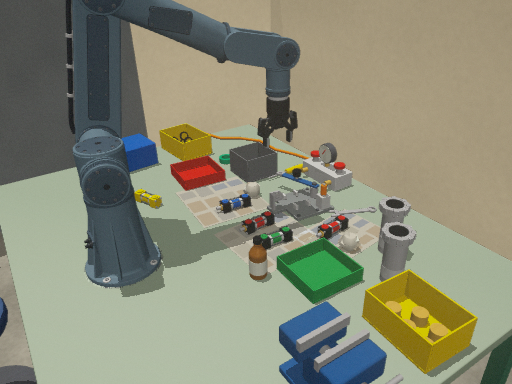

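View pics/wrist0.png

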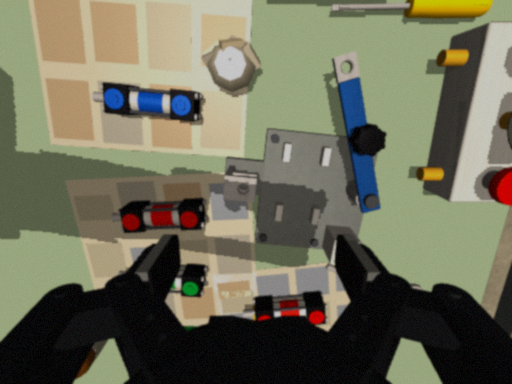

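The pictures show blue, two red and one green cylinder, two papers, bar swung aside, pin standing in its boss (scene 171,222), green tray on the right and red tray on the left. Now measuring.

```bash
cat >> h.py <<'E'
def blobs(im,lo,hi,amin=20):
    h=cv2.cvtColor(im,cv2.COLOR_RGB2HSV);m=cv2.inRange(h,np.array(lo),np.array(hi))
    n,l,s,c=cv2.connectedComponentsWithStats(m)
    return [(c[i].round(1),s[i,4],s[i,:4]) for i in range(1,n) if s[i,4]>=amin]
COL={'red1':([0,150,60],[5,255,255]),'red2':([174,150,60],[180,255,255]),'green':([50,120,50],[85,255,255]),'blue':([105,140,60],[125,255,255]),'orange':([6,180,90],[16,255,255])}
E
python3 - <<'E'
from h import *
for n in ['wrist','scene','side']:
    im=cv2.imread(f'pics/{n}0.png')[:,:,::-1].copy();K,C=cam(n)
    for k,(lo,hi) in COL.items():
        for c,a,b in blobs(im,lo,hi,25 if n=='wrist' else 15):
            print(n,k,c,a,b,ray(K,C,c[0],c[1],0.04).round(3)[:2])
E
```

```text
wrist red1 [503.3 186.6] 561 [493 168  19  38] [ 0.898 -0.026]
wrist red1 [161.6 206.1] 49 [152 205  21   4] [ 0.447 -0.053]
wrist red1 [161.4 218. ] 315 [151 210  23  17] [ 0.445 -0.07 ]
wrist red1 [188.4 219.1] 237 [180 211  18  17] [ 0.482 -0.072]
wrist red1 [130.4 221.7] 230 [122 214  18  17] [ 0.402 -0.076]
wrist red1 [288.4 303.4] 121 [279 300  19   8] [ 0.623 -0.21 ]
wrist red1 [289.7 312.7] 106 [281 310  18   7] [ 0.625 -0.228]
wrist red1 [316.2 316.9] 193 [308 310  17  15] [ 0.666 -0.236]
wrist red1 [263.3 317.3] 56 [257 315  14   6] [ 0.585 -0.236]
wrist green [189.9 288.2] 202 [182 281  17  15] [ 0.476 -0.183]
wrist blue [352.  104.3] 1027 [339  78  27  58] [0.689 0.077]
wrist blue [113.6  98.3] 365 [104  88  21  22] [0.405 0.084]
wrist blue [149.8 101.6] 458 [138  91  24  22] [0.447 0.08 ]
wrist blue [180.7 104.8] 364 [171  94  21  22] [0.484 0.076]
wrist blue [364.1 177.6] 926 [351 152  29  60] [ 0.714 -0.014]
scene red1 [177.8 183.6] 42 [174 181   9   6] [ 0.588 -0.245]
scene red1 [259.5 185.1] 42 [256 182   8   7] [ 0.402 -0.077]
scene red1 [168.4 192.3] 42 [164 189  1
[... 2573 characters left out ...]
[273 237   8   6] [ 0.419 -0.219]
side green [319.  269.3] 3416 [277 237  86  67] [ 0.431 -0.403]
side blue [139.2 151.5] 944 [122 134  36  38] [0.305 0.688]
side blue [288.1 175.5] 33 [283 173  11   6] [0.707 0.106]
side blue [305.5 181.7] 38 [298 179  15   7] [0.729 0.025]
side blue [244.4 195.3] 18 [242 194   6   4] [0.482 0.072]
side blue [224.6 200.9] 17 [222 200   6   3] [0.403 0.078]
side blue [236.5 204. ] 24 [234 202   6   5] [0.426 0.035]
side blue [328.8 353.2] 4144 [280 302 106  82] [ 0.263 -0.633]
side orange [237.5 138.6] 55 [211 135  52   9] [0.744 0.557]
side orange [287.7 152.5] 46 [269 146  39  13] [0.84  0.286]
side orange [323.  189.8] 45 [321 185   5  10] [ 0.741 -0.062]
```

Run:
```python
from h import *
im=cv2.imread('pics/wrist0.png')[40:265,215:400]
cv2.imwrite('pics/w0c.png',cv2.resize(im,None,fx=2.6*1,fy=2.6,interpolation=cv2.INTER_CUBIC))
im=cv2.imread('pics/scene0.png')[190:300,140:270]
cv2.imwrite('pics/s0c.png',cv2.resize(im,None,fx=5,fy=5,interpolation=cv2.INTER_CUBIC))
```

```text
(no output)
```

View pics/w0c.png

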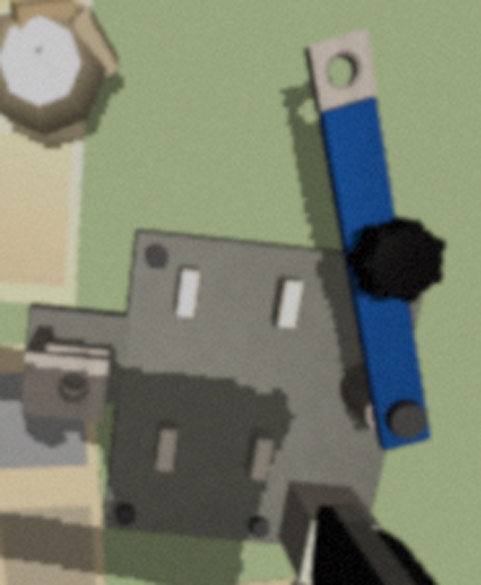

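View pics/s0c.png

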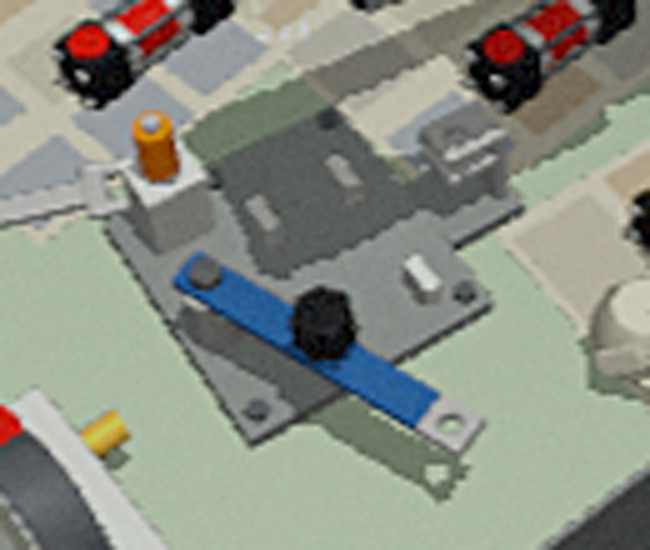

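Run:
```python
from h import *
K,C=cam('wrist')
f=lambda x,y,z:ray(K,C,215+x/2.6,40+y/2.6,z)[:2].round(4)
F=f(73,384,.07);P=f(407,419,.065);print('fork',F,'pivot',P,np.linalg.norm(P-F))
d=P-F;a=np.arctan2(d[1],d[0]);print('yaw',a,'origin from fork',F+78*1e-3*np.array([np.cos(a),np.sin(a)]))
for p in [(138,232),(106,540),(270,540)]:print('plate',f(*p,.012))
b=[f(*p,.03) for p in [(187,293),(290,303),(167,449),(262,458)]];print(b,np.mean(b,0),b[1]-b[0],b[0]-b[2])
print('knob',f(397,258,.098),'barhole',f(343,69,.062))
K,C=cam('scene')
g=lambda x,y,z:ray(K,C,140+x/5,190+y/5,z)[:2].round(4)
print('scene pin head top',g(153,121,.1),'fork',g(457,135,.07),'piv',g(205,272,.065))
K,C=cam('side')
print('side pin mid',ray(K,C,323,189.8,.08))
```

```text
fork [ 0.5587 -0.0183] pivot [ 0.7165 -0.0373] 0.15893973700745834
yaw -0.11982872609698707 origin from fork [ 0.63614067 -0.02762429]
plate [0.5901 0.0455]
plate [ 0.5733 -0.1318]
plate [ 0.6696 -0.1318]
[array([0.6142, 0.017 ]), array([0.666 , 0.0119]), array([ 0.6062, -0.0669]), array([ 0.6573, -0.0721])] [ 0.635925 -0.027525] [ 0.0518 -0.0051] [0.008  0.0839]
knob [0.689  0.0421] barhole [0.6722 0.1154]
scene pin head top [ 0.6901 -0.1136] fork [ 0.5581 -0.0181] piv [ 0.7142 -0.0369]
side pin mid [ 0.69191899 -0.115997    0.08      ]
```

```bash
python3 -m creep '[[-2,1,-1,0.15],[-4,2,-2,0.3],[-6,4,-4,0.45],[-9,6,-5,0.6],[-12,7,-6,0.75],[-13,8,-8,0.9],[-13,8,-9,1.05],[-13,8,-10,1.2],[-13,8,-11,1.35],[-13,8,-11,1.47]]' 0.3 40
python3 - <<'E'
from h import *
snap('wrist','w1');s=bot.read_state();print(s['ee_pos'],s['tcp_rot'],s['grip_width'])
E
```

```text
time_s: 1.15
ee_pos: [0.4436, 0.0802, 0.1197]
tcp_rot: [-2.323, -2.112, 0.003]
contact_force: [-0.3, 0.1, -0.4]
grip_width: 0.702
[0.44412155 0.08011489 0.12034316] [-2.31786534e+00 -2.11835998e+00  2.23653449e-03] 0.6947413080325059
```

View pics/w1.png

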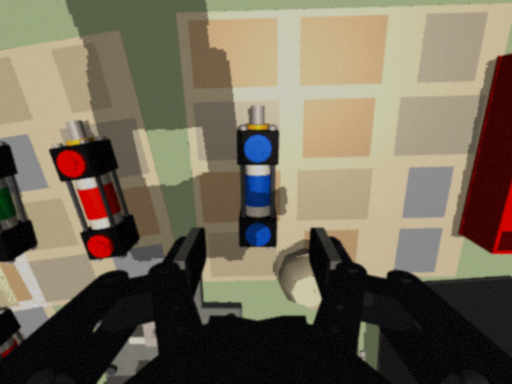

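Run:
```python
from h import *
K,C=cam('wrist')
for u,v in [(258,149),(258.5,234),(72,163),(100,244)]:print(ray(K,C,u,v,.04).round(4))
print('paper',ray(K,C,304,276,.024))
```

```text
[0.4048 0.0839 0.04  ]
[0.4834 0.0772 0.04  ]
[ 0.4023 -0.0753  0.04  ]
[ 0.4802 -0.0718  0.04  ]
paper [0.54403661 0.11970424 0.024     ]
```

```bash
python3 -m creep '[[0,0,-3,0],[0,0,-6,0],[0,0,-8,0],[0,0,-9.5,0],[0,0,-10.5,0],[0,0,-11,0],[0,0,-11.5,0],[0,0,-11.5,0],[0,0,-11.5,0],[0,0,-11.5,0]]' 0.3 40
python3 -m creep '[[0,0,0,0],[0,0,0,0],[0,0,0,0],[0,0,0,0],[0,0,0,0],[0,0,0,0],[0,0,1,0],[0,0,3,0],[0,0,6,0],[0,0,9,0]]' 1 60
```

```text
time_s: 2.2
ee_pos: [0.4455, 0.08, 0.0069]
tcp_rot: [2.33, 2.106, 0.001]
contact_force: [0.1, -0.6, 0.7]
grip_width: 0.699
time_s: 3.2
ee_pos: [0.4434, 0.0801, 0.0965]
tcp_rot: [-2.329, -2.105, 0.003]
contact_force: [0.5, 0.9, -5.0]
grip_width: 0.371
```

```bash
python3 -m creep '[[1,0,3,-0.15],[3,-1,5,-0.3],[6,-2,7,-0.45],[9,-4,7,-0.6],[12,-6,7,-0.75],[15,-8,7,-0.9],[17,-9.5,7,-1.05],[18.5,-10.5,7,-1.2],[19.1,-10.8,7,-1.35],[19.1,-10.8,7,-1.485]]'
python3 -m creep '[[0,0,0,-0.1],[0,0,-2,-0.1],[0,0,-4,-0.1],[0,0,-6,-0.1],[0,0,-7,-0.1],[0,0,-8,-0.1],[0,0,-9,-0.1],[0,0,-9,-0.1],[0,0,-9,-0.1],[0,0,-9,-0.1]]'
python3 - <<'E'
from h import *
snap('wrist','w2');snap('scene','s2');snap('side','d2');s=bot.read_state();print(s['ee_pos'],s['tcp_rot'],s['contact_force'])
im=cv2.imread('pics/scene0.png')
for n in ['s2','d2']:
  im=cv2.imread(f'pics/{n}.png');im=im[150:330,90:310] if n=='s2' else im[140:290,200:420]
  cv2.imwrite(f'pics/{n}c.png',cv2.resize(im,None,fx=3,fy=3,interpolation=cv2.INTER_CUBIC))
E
```

```text
time_s: 4.2
ee_pos: [0.6357, -0.0287, 0.165]
tcp_rot: [-3.141, 0.035, 0.004]
contact_force: [-0.2, -0.2, -6.4]
grip_width: 0.362
time_s: 5.2
ee_pos: [0.6367, -0.0282, 0.0773]
tcp_rot: [3.136, -0.18, 0.003]
contact_force: [0.4, -0.3, -5.2]
grip_width: 0.363
[ 0.63652212 -0.0281116   0.07709775] [ 3.13613466e+00 -1.80491334e-01  2.03208079e-03] [-1.26216229  0.47589388 -5.87469429]
```

View pics/w2.png

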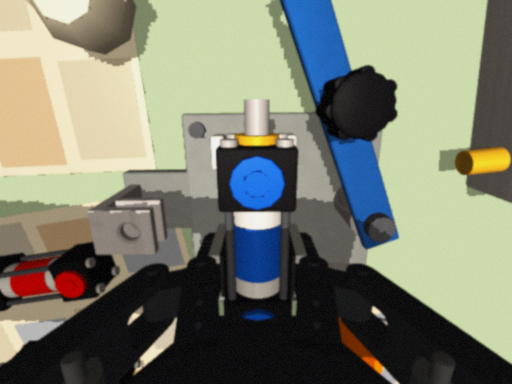

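View pics/s2c.png

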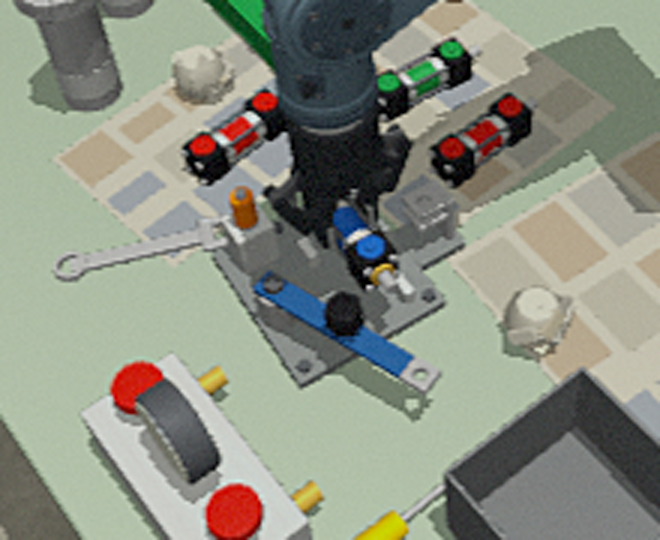

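View pics/d2c.png

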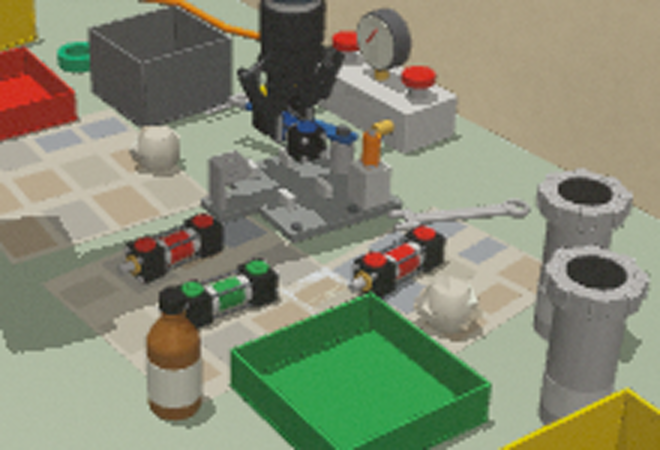

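Run:
```python
from h import *
K,C=cam('wrist')
F=ray(K,C,129,231,.07)[:2];P=ray(K,C,379,227,.066)[:2]
d=P-F;a=np.arctan2(d[1],d[0]);print(F,P,np.linalg.norm(d),a,F+.078*d/np.linalg.norm(d))
```

```text
[ 0.55891236 -0.01865284] [ 0.7145201  -0.03606962] 0.15657941313130216 -0.11146351676074162 [ 0.63642832 -0.02732901]
```

```bash
python3 -m creep '[[0,0.05,-1,0],[0,0.05,-2,0],[0,0.05,-3,0],[0,0.05,-4,0],[0,0.05,-4.7,0],[0,0.05,-5.2,0],[0,0.05,-5.5,0],[0,0.05,-5.8,0],[0,0.05,-5.8,0],[0,0.05,-5.8,0]]'
python3 -m creep '[[0,0,0,0],[0,0,0,0],[0,0,0,0],[0,0,0,0],[0,0,2,0],[0,0,5,0],[0,0,8,0],[0,0,11,0],[0,0,13,0],[0,0,13,0]]' 0.35 40
python3 - <<'E'
from h import *
im=snap('wrist','w3');K,C=cam('wrist');print(bot.read_state()['contact_force'])
for c,a,b in blobs(im,*COL['blue'],100):print(c,a,ray(K,C,*c,.052).round(4))
E
```

```text
time_s: 6.35
ee_pos: [0.6366, -0.0276, 0.0189]
tcp_rot: [3.136, -0.18, 0.002]
contact_force: [-0.6, -0.6, -2.5]
grip_width: 0.365
time_s: 7.35
ee_pos: [0.6386, -0.028, 0.1526]
tcp_rot: [3.135, -0.18, 0.012]
contact_force: [0.4, 0.5, -0.1]
grip_width: 0.651
[-0.11649559  0.18053229  0.23717634]
[292.9  59. ] 1996 [0.6811 0.0796 0.052 ]
[326.9 159.8] 1791 [ 0.7057 -0.0082  0.052 ]
[253.7 142.5] 592 [0.6407 0.0154 0.052 ]
[254.  182.2] 642 [ 0.6366 -0.0216  0.052 ]
[254.5 222.8] 417 [ 0.6321 -0.063   0.052 ]
```

View pics/w3.png

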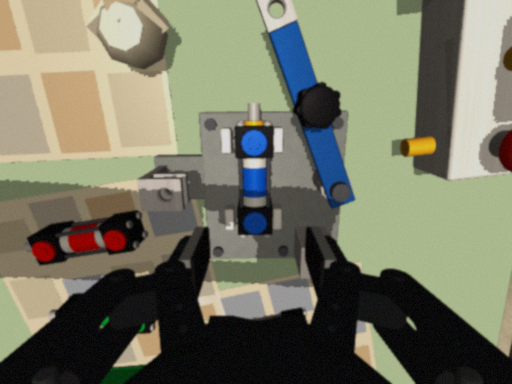

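Run:
```python
from h import *
K,C=cam('wrist')
H=ray(K,C,277,10,.062)[:2];N=ray(K,C,319,105,.092)[:2];P=ray(K,C,340,190,.066)[:2]
print(H,N,P)
P=np.array([.7153,-.0368])
for Q in (H,N):
    d=Q-P;print(np.hypot(*d),np.arctan2(d[1],d[0]))
ph0=1.855
T=bot.read_state()
tx=2*np.arctan2(-.18,3.135)
for k in range(0,11):
    ph=ph0+(3.030-ph0)*k/10
    p=P+.08*np.array([np.cos(ph),np.sin(ph)]);
    if k==0:p0=p;print(p)
    print(k,((p-p0)*100).round(2),round(ph-ph0,3))
```

```text
[0.67025945 0.11320155] [0.69169707 0.04164032] [ 0.71282038 -0.03386923]
0.15661773668821152 1.862498270882885
0.08191448237415921 1.8630813719880417
[0.69286855 0.03999082]
0 [0. 0.] 0.0
1 [-0.88 -0.32] 0.117
2 [-1.73 -0.73] 0.235
3 [-2.51 -1.25] 0.353
4 [-3.23 -1.85] 0.47
5 [-3.88 -2.53] 0.587
6 [-4.44 -3.28] 0.705
7 [-4.91 -4.1 ] 0.822
8 [-5.28 -4.96] 0.94
9 [-5.55 -5.86] 1.057
10 [-5.71 -6.79] 1.175
```

```bash
python3 -m creep '[[1,1,0,0.1],[3,3,0,0.2],[5,5,0,0.3],[5.7,6.8,0,0.4],[5.7,6.8,-2,0.4],[5.7,6.8,-4,0.4],[5.7,6.8,-6,0.4],[5.7,6.8,-7,0.4],[5.7,6.8,-7.6,0.4],[5.7,6.8,-7.6,0.4]]' 0.35 30
python3 -m creep '[[0,0,0,0],[0,0,0,0],[0,0,0,0],[0,0,0,0],[0,0,0,0],[0,0,0,0],[0,0,0,0],[0,0,0,0],[0,0,0,0],[0,0,0,0]]' 1 30
python3 - <<'E'
from h import *
snap('wrist','w4')
E
```

```text
time_s: 8.4
ee_pos: [0.6922, 0.0405, 0.0709]
tcp_rot: [-3.109, -0.446, 0.003]
contact_force: [0.4, 0.6, -0.1]
grip_width: 0.649
time_s: 9.4
ee_pos: [0.6938, 0.0404, 0.0736]
tcp_rot: [3.109, 0.446, 0.003]
contact_force: [-1.8, -0.6, 6.0]
grip_width: 0.342
```

View pics/w4.png

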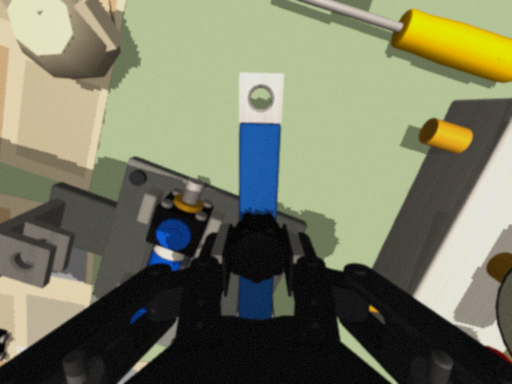

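```bash
python3 -m creep '[[0,0,0.3,0],[-0.4,-0.15,0.3,0.06],[-0.88,-0.32,0.3,0.117],[-1.3,-0.52,0.3,0.176],[-1.73,-0.73,0.3,0.235],[-2.12,-0.98,0.3,0.294],[-2.51,-1.25,0.3,0.353],[-2.87,-1.54,0.3,0.411],[-3.23,-1.85,0.3,0.47],[-3.56,-2.18,0.3,0.53]]'
python3 -m creep '[[-0.32,-0.35,0,0.057],[-0.62,-0.71,0,0.117],[-0.88,-1.1,0,0.175],[-1.13,-1.5,0,0.235],[-1.35,-1.92,0,0.292],[-1.54,-2.33,0,0.35],[-1.72,-2.78,0,0.41],[-1.89,-3.23,0,0.47],[-1.99,-3.68,0,0.527],[-2.05,-4.1,0,0.58]]'
```

```text
time_s: 10.45
ee_pos: [0.6574, 0.0191, 0.0738]
tcp_rot: [-2.882, -1.249, -0.001]
contact_force: [5.2, 0.7, -9.6]
grip_width: 0.339
time_s: 11.45
ee_pos: [0.6365, -0.021, 0.0738]
tcp_rot: [-2.403, -2.02, -0.001]
contact_force: [3.9, 4.2, -7.4]
grip_width: 0.335
```

```bash
python3 -m creep '[[-0.02,-0.15,-0.1,0.02],[-0.04,-0.3,-0.1,0.04],[-0.06,-0.5,-0.1,0.065],[-0.06,-0.6,-0.1,0.065],[-0.07,-0.7,-0.1,0.065],[-0.07,-0.7,-0.1,0.065],[-0.07,-0.7,-0.1,0.065],[-0.07,-0.7,-0.1,0.065],[-0.07,-0.7,-0.1,0.065],[-0.07,-0.7,-0.1,0.065]]'
```

```text
time_s: 12.45
ee_pos: [0.6353, -0.0276, 0.0737]
tcp_rot: [-2.337, -2.095, 0.0]
contact_force: [-1.1, 7.2, -1.7]
grip_width: 0.334
```

```bash
python3 -m creep '[[0,-0.1,0,0],[0,-0.2,0,0],[0,-0.2,0,0],[0,-0.2,0,0],[0,-0.2,0,0],[0,-0.2,0,0],[0,-0.2,0,0],[0,-0.2,0,0],[0,-0.2,0,0],[0,-0.2,0,0]]'
python3 - <<'E'
from h import *
im=snap('wrist','w5');print(bot.read_state()['contact_force'])
E
```

```text
time_s: 13.45
ee_pos: [0.6352, -0.0278, 0.0737]
tcp_rot: [-2.335, -2.094, -0.002]
contact_force: [0.2, 13.2, -0.5]
grip_width: 0.339
[ 0.54079603 12.51276603 -0.25229923]
```

View pics/w5.png

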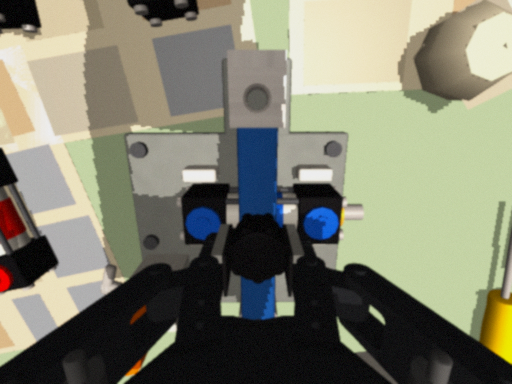

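```bash
python3 -m creep '[[0,0.3,0,0],[0,0.3,0,0],[0,0.3,0,0],[0,0.3,0,0],[0,0.3,2,0],[0,0.3,5,0],[0,0.3,8,0],[1,-2,11,0],[2,-5,12.6,0],[3,-8,12.6,0]]' 0.4 30
python3 -m creep '[[0.6,-0.2,0,0],[0.6,-0.2,0,0],[0.6,-0.2,0,0],[0.6,-0.2,0,0],[0.6,-0.2,0,0],[0.6,-0.2,0,0],[0.6,-0.2,0,0],[0.6,-0.2,0,0],[0.6,-0.2,0,0],[0.6,-0.2,0,0]]'
python3 - <<'E'
from h import *
im=snap('wrist','w6');K,C=cam('wrist');print(bot.read_state()['ee_pos'])
for c,a,b in blobs(im,[5,120,60],[18,255,255],60):print(c,a,b,ray(K,C,*c,.1).round(4))
E
```

```text
time_s: 14.5
ee_pos: [0.6685, -0.113, 0.2049]
tcp_rot: [2.336, 2.091, 0.005]
contact_force: [0.6, -0.4, 0.1]
grip_width: 0.604
time_s: 15.5
ee_pos: [0.6722, -0.1133, 0.2003]
tcp_rot: [2.341, 2.095, -0.0]
contact_force: [-0.1, -0.1, 0.0]
grip_width: 0.6
[ 0.67221329 -0.11331777  0.20029703]
[260.4 201.1] 464 [250 187  22  30] [ 0.6868 -0.1123  0.1   ]
[502.7 301.1] 178 [489 294  23  24] [0.8327 0.1401 0.1   ]
```

View pics/w6.png

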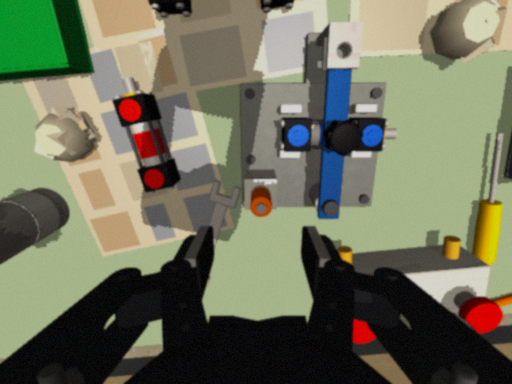

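Run:
```python
from h import *
im=cv2.imread('pics/w6.png')
cv2.imwrite('pics/w6c.png',np.hstack([cv2.resize(im[175:230,225:300],(375,275),interpolation=3),cv2.resize(im[15:70,305:380],(375,275),interpolation=3)]))
K,C=cam('wrist')
print('pin top',ray(K,C,261,208,.1),'fork',ray(K,C,344,49.5,.07),'piv',ray(K,C,330,209,.066))
```

```text
pin top [ 0.69400189 -0.11249329  0.1       ] fork [ 0.55787444 -0.01997963  0.07      ] piv [ 0.71706434 -0.03691048  0.066     ]
```

View pics/w6c.png

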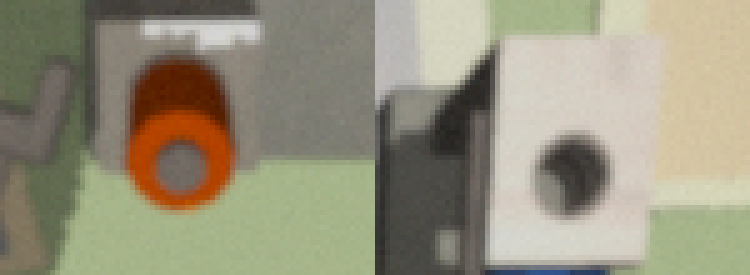

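```bash
python3 -m creep '[[1,0,-1,0],[2.1,0.07,-3,0],[2.1,0.07,-6,0],[2.1,0.07,-9,0],[2.1,0.07,-11,0],[2.1,0.07,-12,0],[2.1,0.07,-12.8,0],[2.1,0.07,-13.2,0],[2.1,0.07,-13.2,0],[2.1,0.07,-13.2,0]]' 0.4 60
python3 -m creep '[[0,0,0,0],[0,0,0,0],[0,0,0,0],[0,0,0,0],[0,0,0,0],[0,0,0,0],[0,0,0,0],[0,0,0,0],[0,0,0,0],[0,0,0,0]]' 1 60
```

```text
time_s: 16.55
ee_pos: [0.694, -0.1128, 0.0695]
tcp_rot: [2.34, 2.094, 0.001]
contact_force: [0.0, -0.0, 0.6]
grip_width: 0.605
time_s: 17.55
ee_pos: [0.6939, -0.1128, 0.0694]
tcp_rot: [2.34, 2.094, 0.001]
contact_force: [-0.6, -0.1, 5.3]
grip_width: 0.236
```

```bash
python3 -m creep '[[0,0,1,0],[0,0,3,0],[0,0,6,0],[0,0,9,0],[0,0,11,0],[-2,1.5,11,0],[-5,3.5,11,0],[-9,6.5,11,0],[-12,8.5,11,0],[-13.5,9.3,11,0]]'
python3 -m creep '[[0,0,0,0],[0,0,-1,0],[0,0,-2,0],[0,0,-3,0],[0,0,-3.8,0],[0,0,-4.4,0],[0,0,-4.4,0],[0,0,-4.4,0],[0,0,-4.4,0],[0,0,-4.4,0]]'
python3 - <<'E'
from h import *
print(bot.read_state()['ee_pos'])
snap('wrist','w7');a=snap('scene','s7');b=snap('side','d7')
K,C=cam('scene');print(proj(K,C,[.559,-.019,.07]));K,C=cam('side');print(proj(K,C,[.559,-.019,.07]))
K,C=cam('wrist');print(proj(K,C,[.559,-.019,.07]))
E
```

```text
time_s: 18.55
ee_pos: [0.555, -0.0174, 0.1778]
tcp_rot: [-2.337, -2.095, 0.002]
contact_force: [0.6, 0.4, -1.3]
grip_width: 0.236
time_s: 19.55
ee_pos: [0.5586, -0.0197, 0.1348]
tcp_rot: [2.34, 2.095, 0.001]
contact_force: [-0.3, 0.8, -1.1]
grip_width: 0.236
[ 0.55860277 -0.0196609   0.13484731]
[230.95044457 216.9857125 ]
[276.07039028 192.01631793]
[258.58968578 199.91353255]
```

View pics/w7.png

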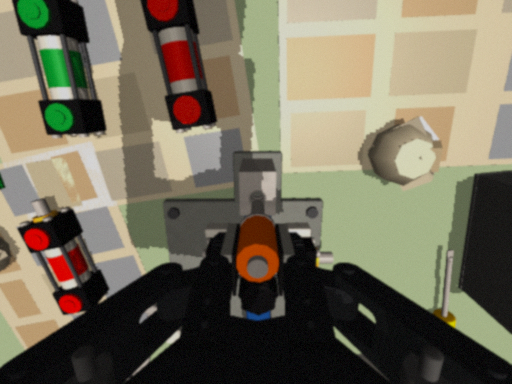

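Run:
```python
import cv2,numpy as np
w=cv2.imread('pics/w7.png')[150:290,215:305];s=cv2.imread('pics/s7.png')[170:240,195:265];d=cv2.imread('pics/d7.png')[150:220,240:310]
cv2.imwrite('pics/c7.png',np.hstack([cv2.resize(x,(260,400),interpolation=3) if i==0 else cv2.resize(x,(265,265*400//400),interpolation=3) if 0 else cv2.resize(x,(265,400),interpolation=3) for i,x in enumerate([w,s,d])]))
```

```text
(no output)
```

View pics/c7.png

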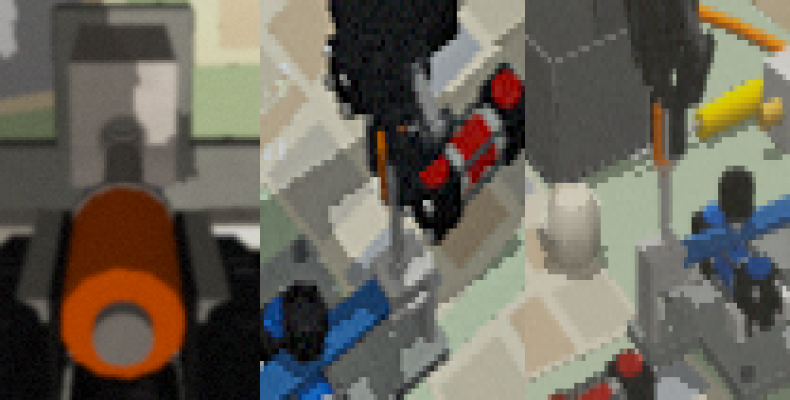

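```bash
python3 -m creep '[[0,0,-0.2,0],[0,0,-0.4,0],[0,0,-0.6,0],[0,0,-0.8,0],[0,0,-1,0],[0,0,-1.2,0],[0,0,-1.2,0],[0,0,-1.2,0],[0,0,-1.2,0],[0,0,-1.2,0]]'
```

```text
time_s: 20.7
ee_pos: [0.5583, -0.0196, 0.1224]
tcp_rot: [2.341, 2.095, 0.0]
contact_force: [-1.1, 0.4, -1.9]
grip_width: 0.235
```

```bash
python3 -m creep '[[0,0,-0.2,0],[0,0,-0.4,0],[0,0,-0.6,0],[0,0,-0.8,0],[0,0,-1,0],[0,0,-1.2,0],[0,0,-1.4,0],[0,0,-1.6,0],[0,0,-1.6,0],[0,0,-1.6,0]]'
```

```text
time_s: 21.7
ee_pos: [0.5582, -0.0196, 0.1062]
tcp_rot: [-2.341, -2.095, 0.0]
contact_force: [-0.1, -1.2, -1.9]
grip_width: 0.239
```

```bash
python3 -m creep '[[0,0,-0.2,0],[0,0,-0.4,0],[0,0,-0.6,0],[0,0,-0.9,0],[0,0,-1.2,0],[0,0,-1.5,0],[0,0,-1.8,0],[0,0,-1.8,0],[0,0,-1.8,0],[0,0,-1.8,0]]'
python3 -m creep '[[0,0,-0.2,0],[0,0,-0.4,0],[0,0,-0.6,0],[0,0,-0.8,0],[0,0,-0.9,0],[0,0,-1,0],[0,0,-1,0],[0,0,-1,0],[0,0,-1,0],[0,0,-1,0]]'
```

```text
time_s: 22.7
ee_pos: [0.5583, -0.0196, 0.0884]
tcp_rot: [2.341, 2.095, 0.0]
contact_force: [-0.4, -0.5, -0.8]
grip_width: 0.239
time_s: 23.7
ee_pos: [0.5582, -0.0196, 0.0793]
tcp_rot: [2.341, 2.095, -0.0]
contact_force: [-5.3, 0.9, 8.6]
grip_width: 0.234
```

```bash
python3 -m creep '[[0,0,0,0],[0,0,0,0],[0,0,0,0],[0,0,0,0],[0,0,2,0],[0,0,5,0],[0,0,9,0],[0,0,13,0],[0,0,17,0],[-2,0,19,0]]' 0.4 40
python3 - <<'E'
from h import *
im=snap('wrist','w8');snap('scene','s8');snap('side','d8');K,C=cam('wrist');print(bot.read_state()['ee_pos'])
for k in ['red1','green']:
    for c,a,b in blobs(im,*COL[k],60):print(k,c,a,b,ray(K,C,*c,.04).round(4)[:2])
s=cv2.imread('pics/s8.png')[150:330,90:310]
cv2.imwrite('pics/s8c.png',cv2.resize(s,None,fx=3,fy=3,interpolation=3))
E
```

```text
time_s: 24.7
ee_pos: [0.5407, -0.0202, 0.2725]
tcp_rot: [2.337, 2.092, 0.006]
contact_force: [0.3, 0.1, 0.4]
grip_width: 0.606
[ 0.53872005 -0.01972948  0.26991471]
red1 [474.4  60.8] 383 [462   0  26 120] [0.4418 0.27  ]
red1 [501.5  76.4] 1947 [479   0  33 121] [0.4646 0.3074]
red1 [202.   57.6] 310 [193  47  19  22] [ 0.3993 -0.0754]
red1 [209.6  90.6] 391 [200  79  21  25] [ 0.4394 -0.0723]
red1 [214.7 120.8] 290 [206 112  19  19] [ 0.4784 -0.0717]
red1 [113.5 205.1] 223 [105 197  18  17] [ 0.5827 -0.2419]
red1 [136.6 222.1] 83 [132 213  10  19] [ 0.6138 -0.2143]
red1 [126.  226.2] 217 [117 217  18  19] [ 0.6187 -0.2322]
red1 [132.  250.6] 186 [124 244  17  14] [ 0.6612 -0.2336]
red1 [372.9 351.9] 567 [360 338  29  28] [0.9131 0.1491]
green [ 26.5 123.5] 6611 [  0  46  71 139] [ 0.4533 -0.3278]
green [ 69.5 112.7] 249 [ 52  53  35 120] [ 0.446  -0.2649]
green [123.9  62. ] 333 [114  52  21  21] [ 0.3932 -0.1757]
green [132.4  94.9] 341 [124  84  18  23] [ 0.4333 -0.1748]
green [134.4 125.4] 273 [126 116  18  19] [ 0.4722 -0.1819]
```

View pics/w8.png

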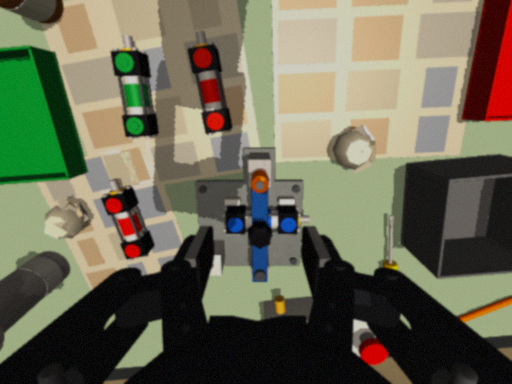

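View pics/s8c.png

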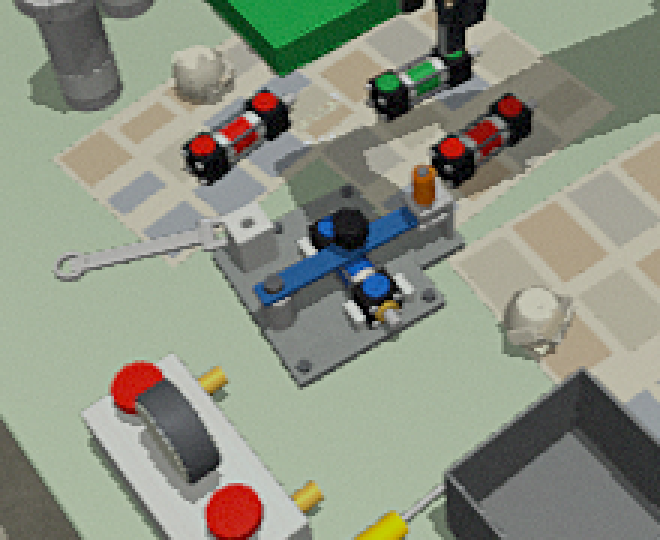

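View pics/d8.png

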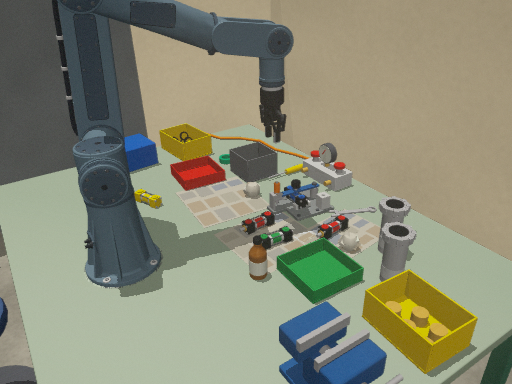

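Run:
```python
import cv2,numpy as np
s=cv2.imread('pics/s8.png')[245:375,230:430];cv2.imwrite('pics/a8.png',cv2.resize(s,None,fx=4,fy=4,interpolation=3))
d=cv2.imread('pics/d8.png')[225:305,265:375];cv2.imwrite('pics/b8.png',cv2.resize(d,None,fx=7,fy=7,interpolation=3))
```

```text
(no output)
```

View pics/a8.png

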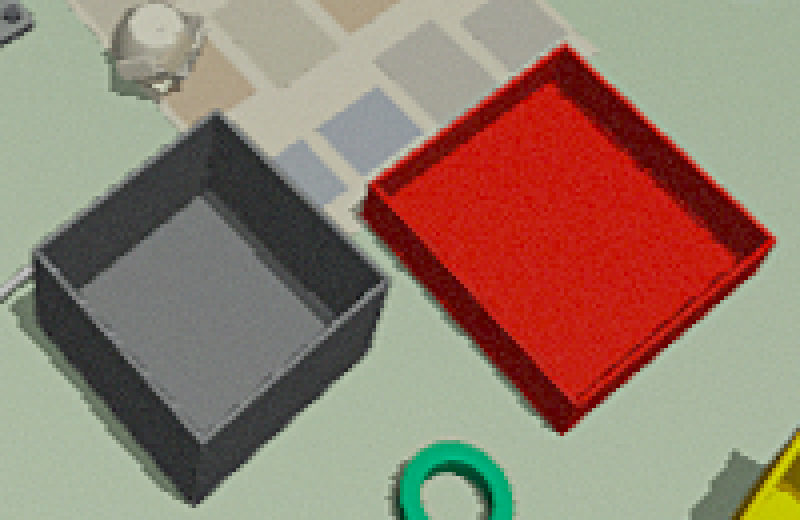

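View pics/b8.png

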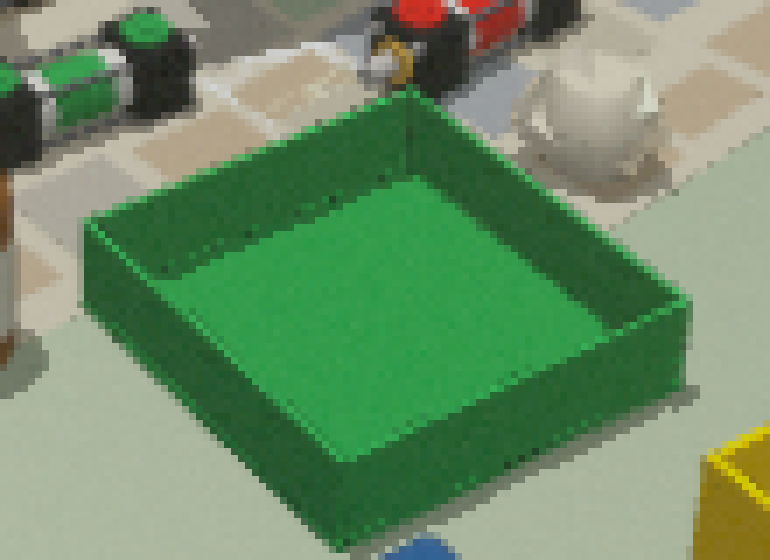

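Run:
```python
from h import *
def go(n,ox,oy,sc,pts,z):
    K,C=cam(n);P=np.array([ray(K,C,ox+x/sc,oy+y/sc,z)[:2] for x,y in pts]);print(P.round(3).tolist(),'c',P.mean(0).round(4))
    e=P[1]-P[0],P[2]-P[0],P[3]-P[1];print([(np.hypot(*v).round(3),np.degrees(np.arctan2(v[1],v[0])).round(1)) for v in e])
go('scene',230,245,4,[(567,45),(370,188),(775,240),(568,404)],.045)
go('scene',230,245,4,[(215,113),(36,255),(386,283),(203,442)],.1)
go('side',265,225,7,[(408,92),(90,222),(688,302),(343,460)],.045)
K,C=cam('scene')
print('papers scene',ray(K,C,230+158/4,245+45/4,.024),ray(K,C,90+200/3,150+72/3,.024))
K,C=cam('wrist');print('wrist',ray(K,C,354,147,.024),ray(K,C,67,217,.024))
```

```text
[[0.348, 0.309], [0.523, 0.296], [0.363, 0.478], [0.537, 0.461]] c [0.4428 0.386 ]
[(np.float64(0.175), np.float64(-4.3)), (np.float64(0.17), np.float64(85.1)), (np.float64(0.166), np.float64(85.2))]
[[0.584, 0.216], [0.724, 0.217], [0.586, 0.357], [0.724, 0.355]] c [0.6544 0.2863]
[(np.float64(0.14), np.float64(0.2)), (np.float64(0.141), np.float64(89.2)), (np.float64(0.138), np.float64(89.8))]
[[0.534, -0.302], [0.367, -0.297], [0.53, -0.473], [0.361, -0.466]] c [ 0.4481 -0.3844]
[(np.float64(0.168), np.float64(178.4)), (np.float64(0.171), np.float64(-91.3)), (np.float64(0.169), np.float64(-92.1))]
papers scene [0.54305538 0.12399907 0.024     ] [ 0.60868199 -0.33625903  0.024     ]
wrist [0.53841679 0.12212675 0.024     ] [ 0.59922849 -0.33055307  0.024     ]
```

```bash
python3 - <<'E'
from h import *
K,C=cam('side');print('bottle',ray(K,C,258,268,.0))
E
python3 -m creep '[[-2,-3,-2,0.03],[-5,-6,-5,0.03],[-8,-10,-8,0.03],[-10,-14,-11,0.03],[-10.6,-15.9,-13,0.03],[-10.6,-15.9,-14,0.03],[-10.6,-15.9,-14,0.03],[-10.6,-15.9,-14,0.03],[-10.6,-15.9,-14,0.03],[-10.6,-15.9,-14,0.03]]' 0.4
python3 - <<'E'
from h import *
im=snap('wrist','w9');K,C=cam('wrist');s=bot.read_state();print(s['ee_pos'],2*np.arctan2(s['tcp_rot'][1],s['tcp_rot'][0]))
for k in ['red1','green']:
    for c,a,b in blobs(im,*COL[k],150):print(k,c,a,b,ray(K,C,*c,.04).round(4)[:2])
E
```

```text
bottle [ 0.3215356  -0.26025086  0.        ]
time_s: 25.85
ee_pos: [0.4332, -0.1781, 0.1292]
tcp_rot: [2.306, 2.131, 0.001]
contact_force: [0.5, 0.6, -0.3]
grip_width: 0.598
[ 0.43309552 -0.17818763  0.1291322 ] 1.4915988822624662
red1 [370.6 146.6] 658 [356 133  30  28] [ 0.4011 -0.0772]
red1 [367.4 187.2] 705 [355 171  25  32] [ 0.4381 -0.0784]
red1 [370.9 229.1] 497 [358 217  27  24] [ 0.4806 -0.0733]
green [ 67.6 205.7] 20939 [  0 122 150 181] [ 0.4339 -0.3562]
green [254.5 149.1] 593 [241 136  28  28] [ 0.3952 -0.1781]
green [254.7 189.5] 705 [243 175  25  30] [ 0.4321 -0.181 ]
green [255.3 231.7] 457 [243 221  26  22] [ 0.4745 -0.1839]
```

View pics/w9.png

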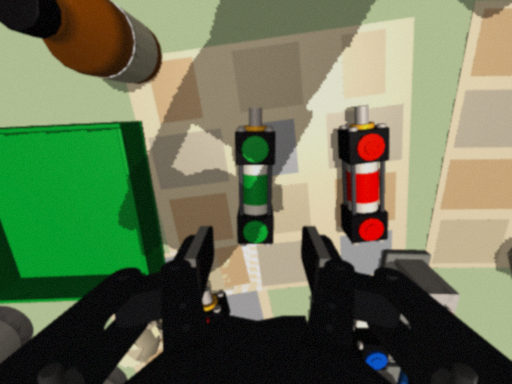

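```bash
python3 -m creep '[[0.2,-0.25,-3,0],[0.2,-0.25,-6,0],[0.2,-0.25,-9,0],[0.2,-0.25,-10.5,0],[0.2,-0.25,-11.5,0],[0.2,-0.25,-12.2,0],[0.2,-0.25,-12.2,0],[0.2,-0.25,-12.2,0],[0.2,-0.25,-12.2,0],[0.2,-0.25,-12.2,0]]' 0.4
python3 -m creep '[[0,0,0,0],[0,0,0,0],[0,0,0,0],[0,0,0,0],[0,0,0,0],[0,0,1,0],[0,0,4,0],[0,0,8,0],[0,0,11,0],[0,0,12,0]]' 1 60
```

```text
time_s: 26.9
ee_pos: [0.4348, -0.1815, 0.007]
tcp_rot: [2.308, 2.129, 0.0]
contact_force: [-0.0, 0.4, 1.1]
grip_width: 0.6
time_s: 27.9
ee_pos: [0.4355, -0.182, 0.1294]
tcp_rot: [2.306, 2.127, 0.001]
contact_force: [0.3, -0.1, -5.0]
grip_width: 0.364
```

```bash
python3 -m creep '[[2,0,2,0.05],[2,-2,4,0.1],[2,-5,4,0.1],[2,-9,4,0.1],[2,-13,4,0.1],[2,-17,4,0.1],[2,-21,4,0.1],[2,-23.5,4,0.1],[2,-23.9,3,0.1],[2,-23.9,1,0.1]]'
python3 - <<'E'
from h import *
im=snap('wrist','w10');print(bot.read_state()['ee_pos'])
E
```

```text
time_s: 28.9
ee_pos: [0.454, -0.4211, 0.1354]
tcp_rot: [2.201, 2.241, 0.0]
contact_force: [-0.3, 0.5, -4.9]
grip_width: 0.367
[ 0.45216793 -0.41786292  0.13031977]
```

View pics/w10.png

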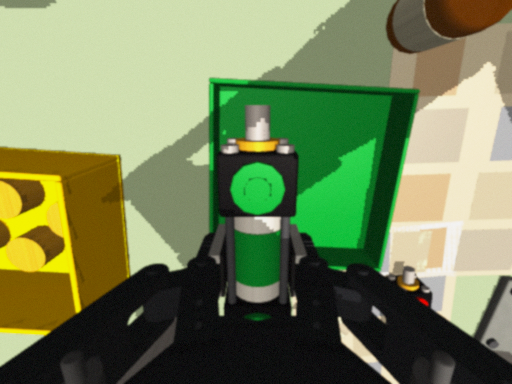

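```bash
python3 - <<'E'
from h import *
K,C=cam('wrist');print(ray(K,C,211,80,.045),ray(K,C,417,91,.045),ray(K,C,384,270,.045))
E
python3 -m creep '[[0,0.6,-3,0],[0,0.6,-5,0],[0,0.6,-7,0],[0,0.6,-9,0],[0,0.6,-10,0],[0,0.6,-11,0],[0,0.6,-11.6,0],[0,0.6,-12,0],[0,0.6,-12,0],[0,0.6,-12,0]]'
```

```text
[ 0.35869764 -0.45650578  0.045     ] [ 0.36401405 -0.28976655  0.045     ] [ 0.53138819 -0.29058977  0.045     ]
time_s: 29.95
ee_pos: [0.4545, -0.4145, 0.0169]
tcp_rot: [2.199, 2.242, -0.0]
contact_force: [0.6, -0.4, -2.8]
grip_width: 0.364
```

```bash
python3 -m creep '[[0,0.3,0,0],[0,0.6,0,0],[0,0.6,-0.2,0],[0,0.6,-0.4,0],[0,0.6,-0.6,0],[0,0.6,-0.6,0],[0,0.6,-0.6,0],[0,0.6,-0.6,0],[0,0.6,-0.6,0],[0,0.6,-0.6,0]]'
python3 -m creep '[[0,0,0,0],[0,0,0,0],[0,0,0,0],[0,0,2,0],[0,0,5,0],[0,0,8,0],[0,0,12,0],[0,0,15,0],[0,0,18,0],[0,0,18,0]]' 0.52 40
python3 - <<'E'
from h import *
im=snap('wrist','w11');K,C=cam('wrist');s=bot.read_state();print(s['ee_pos'],2*np.arctan2(s['tcp_rot'][1],s['tcp_rot'][0]))
for k in ['red1','green']:
    for c,a,b in blobs(im,*COL[k],150):print(k,c,a,b,ray(K,C,*c,.04).round(4)[:2])
E
```

```text
time_s: 30.95
ee_pos: [0.4543, -0.4082, 0.0109]
tcp_rot: [2.2, 2.243, 0.0]
contact_force: [-1.6, 3.9, 6.9]
grip_width: 0.362
time_s: 31.95
ee_pos: [0.4562, -0.4107, 0.1959]
tcp_rot: [2.193, 2.236, -0.002]
contact_force: [0.3, 0.1, 0.1]
grip_width: 0.48
[ 0.45532929 -0.40956043  0.19314259] 1.5900231069541044
green [288.3 155.9] 18094 [210  81 168 159] [ 0.4347 -0.3764]
green [260.2 136.9] 405 [249 126  23  23] [ 0.4142 -0.4084]
green [260.4 170.3] 469 [251 159  20  24] [ 0.4519 -0.4073]
```

View pics/w11.png

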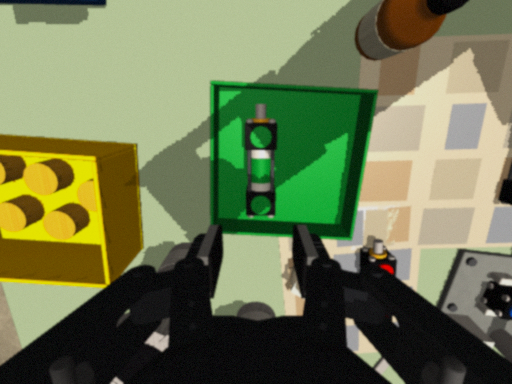

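```bash
python3 - <<'E'
from h import *
K,C=cam('scene')
print('barrel base front',ray(K,C,119,180,0),ray(K,C,131,151,0));print('barrel tops',ray(K,C,109,143,.164),ray(K,C,123,113,.164))
K,C=cam('side');print('tops side',ray(K,C,398,232,.164),ray(K,C,393,206,.164))
E
python3 -m creep '[[3,2,0,0],[6,4,0,0],[9,6,0,0],[12,8,0,0],[14,9,0,0],[14,9,0,0],[14,9,0,0],[14,9,0,0],[14,9,0,0],[14,9,0,0]]' 0.1
python3 - <<'E'
from h import *
im=snap('wrist','w12');print(bot.read_state()['ee_pos']);K,C=cam('wrist')
for k in ['red1']:
    for c,a,b in blobs(im,*COL[k],100):print(k,c,a,b,ray(K,C,*c,.04).round(4)[:2])
E
```

```text
barrel base front [ 0.70572876 -0.41498693  0.        ] [ 0.60749233 -0.50888407  0.        ]
barrel tops [ 0.70058851 -0.40404936  0.164     ] [ 0.6002408  -0.50061631  0.164     ]
tops side [ 0.59612963 -0.51625067  0.164     ] [ 0.68769756 -0.41917267  0.164     ]
time_s: 33.0
ee_pos: [0.5935, -0.3189, 0.1903]
tcp_rot: [-2.202, -2.241, 0.0]
contact_force: [-0.1, -0.7, -0.8]
grip_width: 0.899
[ 0.59365328 -0.31875434  0.19036762]
red1 [501.5  29.7] 595 [490  13  22  34] [ 0.4443 -0.0834]
red1 [482.6  32.3] 244 [476  15  15  34] [ 0.4469 -0.1013]
red1 [500.2  71.5] 508 [488  58  24  27] [ 0.4818 -0.074 ]
red1 [322.9 169.5] 386 [312 159  23  22] [ 0.5869 -0.2452]
red1 [321.9 200.3] 435 [312 188  20  25] [ 0.6238 -0.2431]
red1 [322.7 232.4] 253 [314 224  20  19] [ 0.6651 -0.2385]
```

View pics/w12.png

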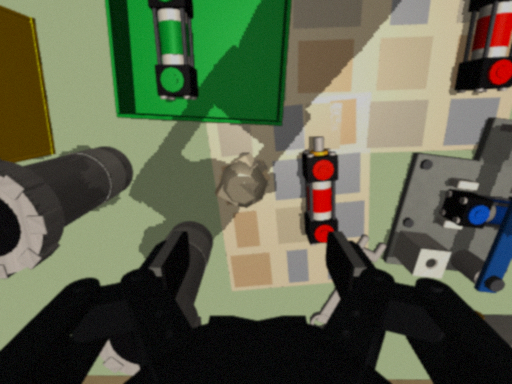

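Run:
```python
from h import *
K,C=cam('wrist')
for p in [(362,240),(380,245),(345,275),(318,322)]:print(ray(K,C,*p,.006).round(3))
print('paper',ray(K,C,245,180,.024))
```

```text
[ 0.692 -0.174  0.006]
[ 0.7   -0.148  0.006]
[ 0.749 -0.191  0.006]
[ 0.832 -0.223  0.006]
paper [ 0.60507853 -0.33390047  0.024     ]
```

```bash
python3 -m creep '[[2,4,-2,0.03],[3.2,7.7,-4,0.065],[3.2,7.7,-7,0.065],[3.2,7.7,-10,0.065],[3.2,7.7,-13,0.065],[3.2,7.7,-16,0.065],[3.2,7.7,-17.5,0.065],[3.2,7.7,-18.4,0.065],[3.2,7.7,-18.4,0.065],[3.2,7.7,-18.4,0.065]]' 0.47 40
python3 -m creep '[[0,0,0,0],[0,0,0,0],[0,0,0,0],[0,0,0,0],[0,0,0,0],[0,0,1,0],[0,0,4,0],[0,0,8,0],[0,0,12,0],[0,0,17,0]]' 1 60
```

```text
time_s: 34.05
ee_pos: [0.6272, -0.2418, 0.0077]
tcp_rot: [2.125, 2.311, 0.001]
contact_force: [-0.4, -0.3, 0.3]
grip_width: 0.53
time_s: 35.05
ee_pos: [0.6242, -0.24, 0.1753]
tcp_rot: [-2.122, -2.309, 0.002]
contact_force: [-0.3, 0.3, -5.1]
grip_width: 0.364
```

```bash
python3 -m creep '[[-1,3,1,0],[-2,7,1,0],[-4,12,1,-0.04],[-6,17,1,-0.08],[-8,22,1,-0.12],[-10,27,1,-0.16],[-12,32,1,-0.165],[-14,37,1,-0.165],[-16,42,1,-0.165],[-17,47,1,-0.165]]'
python3 -m creep '[[0,4,0,0],[0,8,0,0],[0,12,0,0],[0,15,-1,0],[0,17,-2,0],[0,17.5,-3,0],[0,17.5,-4,0],[0,17.5,-5,0],[0,17.5,-5,0],[0,17.5,-5,0]]'
python3 - <<'E'
from h import *
im=snap('wrist','w13');s=bot.read_state();print(s['ee_pos'],2*np.arctan2(s['tcp_rot'][1],s['tcp_rot'][0]))
E
```

```text
time_s: 36.05
ee_pos: [0.461, 0.2035, 0.186]
tcp_rot: [-2.309, -2.129, 0.002]
contact_force: [0.3, 0.5, -5.4]
grip_width: 0.361
time_s: 37.05
ee_pos: [0.4635, 0.3762, 0.1361]
tcp_rot: [-2.311, -2.128, 0.001]
contact_force: [-0.7, 0.4, -5.3]
grip_width: 0.363
[0.46385112 0.37654639 0.13672409] 1.4888340773531317
```

View pics/w13.png

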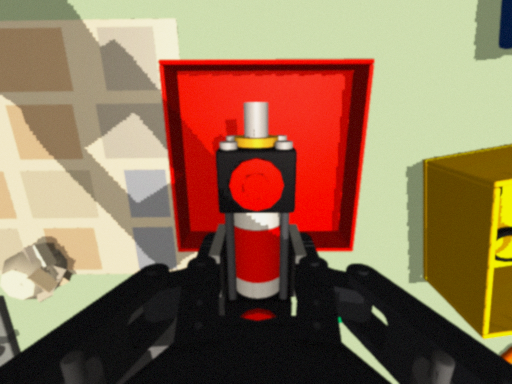

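Run:
```python
from h import *
K,C=cam('wrist')
P=np.array([ray(K,C,*p,.045)[:2] for p in [(161,61),(373,61),(353,249),(180,249)]]);print(P.round(3),P.mean(0));d=P[3]-P[0];print(np.linalg.norm(d))
```

```text
[[0.349 0.308]
 [0.363 0.478]
 [0.533 0.466]
 [0.519 0.295]] [0.44128433 0.38651958]
0.1702659589891437
```

```bash
python3 -m creep '[[-0.5,2,0,0],[-0.9,4.4,0,0],[-0.9,4.4,-3,0],[-0.9,4.4,-6,0],[-0.9,4.4,-8,0],[-0.9,4.4,-10,0],[-0.9,4.4,-11,0],[-0.9,4.4,-12,0],[-0.9,4.4,-12.5,0],[-0.9,4.4,-12.5,0]]'
python3 -m creep '[[0,0,0,0],[0,0,0,0],[0,0,0,0],[0,0,0,0],[0,0,2,0],[0,0,5,0],[0,0,8,0],[0,0,11,0],[0,0,15,0],[0,0,18,0]]' 0.48 40
python3 - <<'E'
from h import *
im=snap('wrist','w14');K,C=cam('wrist');s=bot.read_state();print(s['ee_pos'])
E
```

```text
time_s: 38.1
ee_pos: [0.4553, 0.4216, 0.0126]
tcp_rot: [2.309, 2.129, 0.003]
contact_force: [-0.1, -0.5, -4.9]
grip_width: 0.36
time_s: 39.1
ee_pos: [0.4548, 0.4215, 0.194]
tcp_rot: [2.309, 2.13, 0.004]
contact_force: [0.7, 0.7, 0.7]
grip_width: 0.518
[0.45714625 0.42312909 0.19974238]
```

View pics/w14.png

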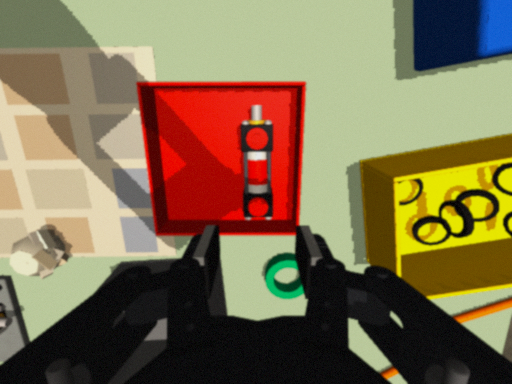

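```bash
python3 -m creep '[[0,-4,0,0],[0,-9,0,0],[0,-14,0,0],[0,-19,0,0.05],[0,-24,0,0.1],[0,-29,0,0.127],[-1,-34,0,0.127],[-1.4,-39,0,0.127],[-1.4,-44,0,0.127],[-1.4,-49,0,0.127]]'
python3 -m creep '[[0,0,-2,0],[0,0,-4,0],[0,0,-4,0],[0,0,-4,0],[0,0,-4,0],[0,0,-4,0],[0,0,-4,0],[0,0,-4,0],[0,0,-4,0],[0,0,-4,0]]'
python3 - <<'E'
from h import *
im=snap('wrist','w15');K,C=cam('wrist');s=bot.read_state();print(s['ee_pos'],2*np.arctan2(s['tcp_rot'][1],s['tcp_rot'][0]))
for c,a,b in blobs(im,*COL['red1'],150):print(c,a,b,ray(K,C,*c,.04).round(4)[:2])
E
```

```text
time_s: 40.15
ee_pos: [0.44, -0.0696, 0.1917]
tcp_rot: [2.168, 2.271, 0.001]
contact_force: [0.5, -0.0, -0.2]
grip_width: 0.518
time_s: 41.15
ee_pos: [0.4404, -0.0676, 0.1514]
tcp_rot: [2.169, 2.272, -0.0]
contact_force: [0.7, 0.2, -0.4]
grip_width: 0.521
[ 0.44034131 -0.0676353   0.15131624] 1.617054783288548
[250.  143.8] 499 [238 132  25  25] [ 0.4011 -0.0769]
[251.  182.1] 614 [240 168  23  29] [ 0.4389 -0.0745]
[251.5 221. ] 403 [240 210  24  22] [ 0.4809 -0.0724]
```

View pics/w15.png

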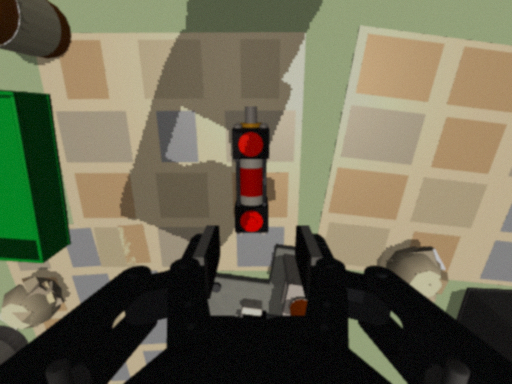

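```bash
python3 -m creep '[[0.1,-0.7,-3,0],[0.1,-0.7,-6,0],[0.1,-0.7,-9,0],[0.1,-0.7,-11,0],[0.1,-0.7,-13,0],[0.1,-0.7,-14,0],[0.1,-0.7,-14.5,0],[0.1,-0.7,-14.5,0],[0.1,-0.7,-14.5,0],[0.1,-0.7,-14.5,0]]'
python3 -m creep '[[0,0,0,0],[0,0,0,0],[0,0,0,0],[0,0,0,0],[0,0,0,0],[0,0,1,0],[0,0,4,0],[0,0,8,0],[0,0,12,0],[0,0,16,0]]' 1 60
python3 -m creep '[[0,3,0,0],[0,7,0,0],[0,12,0,-0.05],[0,17,0,-0.1],[0,22,0,-0.13],[0,27,0,-0.13],[0.5,32,0,-0.13],[1,36,0,-0.13],[1,40,0,-0.13],[1,42.3,0,-0.13]]'
python3 -m creep '[[0,0,0,0],[0,0,-2,0],[0,0,-3,0],[0,0,-4,0],[0,0,-4,0],[0,0,-4,0],[0,0,-4,0],[0,0,-4,0],[0,0,-4,0],[0,0,-4,0]]'
```

```text
time_s: 42.2
ee_pos: [0.4421, -0.075, 0.0072]
tcp_rot: [2.168, 2.271, 0.001]
contact_force: [-0.0, 0.5, -1.3]
grip_width: 0.521
time_s: 43.2
ee_pos: [0.4401, -0.0741, 0.1675]
tcp_rot: [-2.168, -2.271, 0.001]
contact_force: [1.1, -0.3, -5.8]
grip_width: 0.366
time_s: 44.2
ee_pos: [0.4499, 0.3509, 0.1658]
tcp_rot: [-2.309, -2.128, 0.002]
contact_force: [0.5, -1.1, -5.1]
grip_width: 0.361
time_s: 45.2
ee_pos: [0.4515, 0.3484, 0.1266]
tcp_rot: [2.312, 2.126, 0.001]
contact_force: [-0.1, -0.1, -6.5]
grip_width: 0.358
```

```bash
python3 -m creep '[[-0.2,0,-3,0],[-0.2,0,-5,0],[-0.2,0,-7,0],[-0.2,0,-9,0],[-0.2,0,-10,0],[-0.2,0,-10.8,0],[-0.2,0,-11.4,0],[-0.2,0,-11.5,0],[-0.2,0,-11.5,0],[-0.2,0,-11.5,0]]'
python3 -m creep '[[0,0,0,0],[0,0,0,0],[0,0,0,0],[0,0,0,0],[0,0,2,0],[0,0,5,0],[0,0,9,0],[0,0,13,0],[0,0,17,0],[0,0,20,0]]' 0.48 40
python3 - <<'E'
from h import *
im=snap('wrist','w16');print(bot.read_state()['ee_pos']);snap('scene','s16')
E
```

```text
time_s: 46.2
ee_pos: [0.4499, 0.3486, 0.012]
tcp_rot: [2.312, 2.126, 0.002]
contact_force: [0.3, -0.7, -5.9]
grip_width: 0.362
time_s: 47.2
ee_pos: [0.45, 0.3487, 0.2145]
tcp_rot: [2.312, 2.126, 0.005]
contact_force: [0.4, -0.6, 0.6]
grip_width: 0.522
[0.45231607 0.34994007 0.21972478]
```

View pics/w16.png

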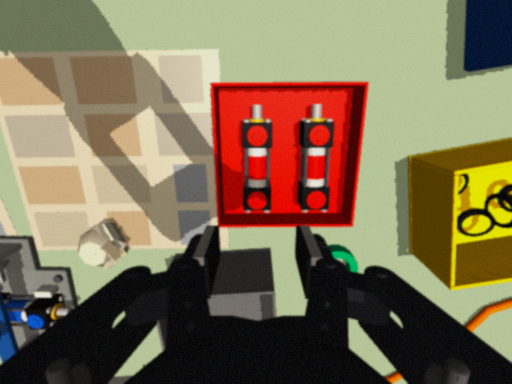

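View pics/s16.png

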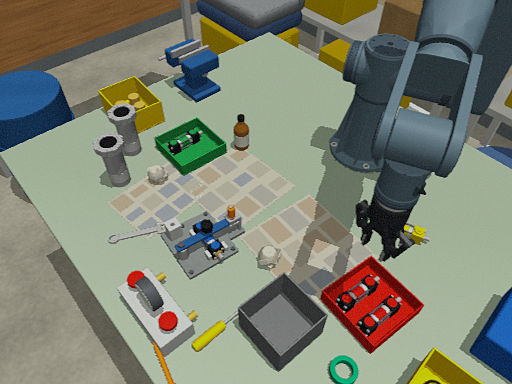

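```bash
python3 -m creep '[[1,-3,0,0],[3,-7,0,0],[5,-11,-1,0],[7,-15,-3,0],[9,-19,-5,0],[9,-22.8,-6.5,0],[9,-22.8,-6.5,0],[9,-22.8,-6.5,0],[9,-22.8,-6.5,0],[9,-22.8,-6.5,0]]' 0
python3 - <<'E'
from h import *
im=snap('wrist','w17');print(bot.read_state()['ee_pos'])
E
```

```text
time_s: 48.3
ee_pos: [0.5395, 0.1217, 0.1469]
tcp_rot: [2.31, 2.128, 0.002]
contact_force: [-0.5, 1.0, 0.2]
grip_width: 0.999
[0.53948264 0.12164968 0.1468992 ]
```

View pics/w17.png

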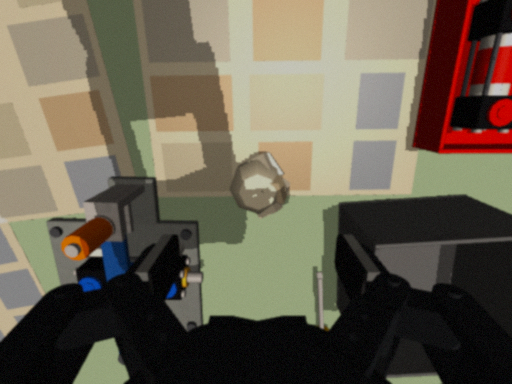

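Run:
```python
from h import *
K,C=cam('wrist');print(ray(K,C,260,185,.024),ray(K,C,340,200,.1),ray(K,C,512,205,.1))
```

```text
[0.54452674 0.12369002 0.024     ] [0.53889278 0.18404823 0.1       ] [0.55379161 0.3146268  0.1       ]
```

```bash
python3 - <<'E'
from h import *
K,C=cam('wrist');print(proj(K,C,[.582,.2135,.1]),proj(K,C,[.582,.2135,0]),ray(K,C,390,243,.1),ray(K,C,340,202,0))
E
python3 -m creep '[[0.5,0.2,-2,0],[0.5,0.2,-4,0],[0.5,0.2,-6,0],[0.5,0.2,-8,0],[0.5,0.2,-10,0],[0.5,0.2,-12,0],[0.5,0.2,-13.3,0],[0.5,0.2,-13.5,0],[0.5,0.2,-13.5,0],[0.5,0.2,-13.5,0]]'
python3 -m creep '[[0,0,0,0],[0,0,0,0],[0,0,0,0],[0,0,0,0],[0,0,0,0],[0,0,1,0],[0,0,4,0],[0,0,8,0],[0,0,12,0],[0,0,17,0]]' 1 30
```

```text
[376.41793539 247.64432053] [339.37796662 203.83919812] [0.57870612 0.22408743 0.1       ] [0.57977736 0.21420064 0.        ]
time_s: 49.35
ee_pos: [0.5453, 0.1226, 0.0124]
tcp_rot: [2.311, 2.126, 0.002]
contact_force: [0.6, -0.0, -0.2]
grip_width: 1.0
time_s: 50.35
ee_pos: [0.5431, 0.1222, 0.1823]
tcp_rot: [-2.312, -2.125, 0.003]
contact_force: [0.9, -0.2, -0.0]
grip_width: 0.662
```

```bash
python3 -m creep '[[2,3,0,0],[5,7,0,0],[8,11,0,0],[11,15,0,0],[11,17.5,0,0],[11,17.5,-2,0],[11,17.5,-5,0],[11,17.5,-7,0],[11,17.5,-7,0],[11,17.5,-7,0]]'
python3 -m creep '[[0,0,0,0],[0,0,0,0],[0,0,0,0],[0,0,0,0],[0,0,0,0],[0,0,2,0],[0,0,5,0],[0,0,9,0],[-2,-4,10,0],[-4,-8,10,0]]' 0.1
python3 - <<'E'
from h import *
im=snap('scene','s18');im=snap('wrist','w18');print(bot.read_state()['ee_pos'])
E
```

```text
time_s: 51.35
ee_pos: [0.6544, 0.2973, 0.1119]
tcp_rot: [-2.313, -2.126, 0.0]
contact_force: [-0.6, -0.5, 0.5]
grip_width: 0.658
time_s: 52.35
ee_pos: [0.6156, 0.2176, 0.2147]
tcp_rot: [2.308, 2.127, 0.008]
contact_force: [-0.1, -1.5, 0.2]
grip_width: 0.903
[0.61207092 0.21348487 0.21112101]
```

View pics/s18.png

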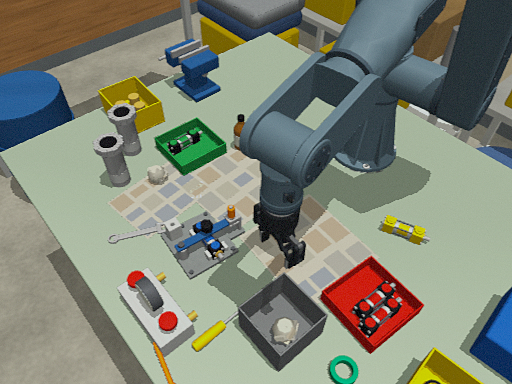

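```bash
python3 -m creep '[[0,-4,0,0],[0,-9,0,0],[0,-14,0,0],[0,-19,0,0],[0,-24,0,0],[0,-29,0,0],[0,-34,0,0],[0,-39,0,0],[-0.5,-44,0,0],[-0.8,-48,0,0]]' 0
python3 -m creep '[[0,-4,0,0],[0,-5,-1,0.06],[0,-5,-2,0.06],[0,-5,-3,0.06],[0,-5,-3,0.06],[0,-5,-3,0.06],[0,-5,-3,0.06],[0,-5,-3,0.06],[0,-5,-3,0.06],[0,-5,-3,0.06]]' 0
python3 - <<'E'
from h import *
im=snap('wrist','w19');print(bot.read_state()['ee_pos'])
E
```

```text
time_s: 53.45
ee_pos: [0.6062, -0.2654, 0.2113]
tcp_rot: [2.313, 2.125, 0.0]
contact_force: [0.3, 0.4, 0.5]
grip_width: 1.0
time_s: 54.45
ee_pos: [0.6065, -0.3126, 0.1817]
tcp_rot: [2.247, 2.195, 0.0]
contact_force: [0.4, 0.3, 0.3]
grip_width: 1.001
[ 0.60642053 -0.31270085  0.18157604]
```

View pics/w19.png

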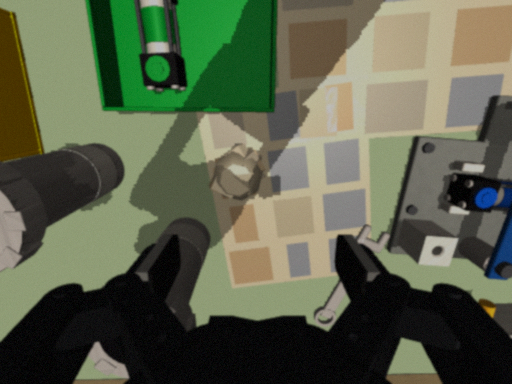

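Run:
```python
from h import *
K,C=cam('wrist');print(ray(K,C,238,172,.024))
```

```text
[ 0.60505868 -0.3355745   0.024     ]
```

```bash
python3 -m creep '[[-0.1,-2.3,-2,0],[-0.1,-2.3,-4,0],[-0.1,-2.3,-7,0],[-0.1,-2.3,-10,0],[-0.1,-2.3,-13,0],[-0.1,-2.3,-15,0],[-0.1,-2.3,-16.5,0],[-0.1,-2.3,-16.9,0],[-0.1,-2.3,-16.9,0],[-0.1,-2.3,-16.9,0]]'
python3 -m creep '[[0,0,0,0],[0,0,0,0],[0,0,0,0],[0,0,0,0],[0,0,0,0],[0,0,1,0],[0,0,4,0],[0,0,8,0],[0,0,12,0],[0,0,17,0]]' 1 30
```

```text
time_s: 55.5
ee_pos: [0.6063, -0.3364, 0.0138]
tcp_rot: [2.246, 2.193, 0.0]
contact_force: [-0.6, 0.1, 0.8]
grip_width: 1.004
time_s: 56.5
ee_pos: [0.6042, -0.3347, 0.1824]
tcp_rot: [-2.245, -2.192, 0.001]
contact_force: [0.0, -0.8, 0.8]
grip_width: 0.657
```

```bash
python3 -m creep '[[0.5,3,1,0],[1,7,1,0],[1.5,12,1,0],[2,17,1,0],[2.5,22,1,0],[3,27,1,0],[3.5,32,1,0],[4,37,1,0],[4.5,42,1,0],[5,47,1,0]]'
python3 -m creep '[[0,4,0,0],[0,8,0,0],[0,12,0,0],[0,13,0,0],[0,13,0,0],[0,13,-2,0],[0,13,-4,0],[0,13,-5,0],[0,13,-5,0],[0,13,-5,0]]'
```

```text
time_s: 57.5
ee_pos: [0.6548, 0.1344, 0.1928]
tcp_rot: [2.248, 2.195, 0.0]
contact_force: [1.4, -0.3, -0.4]
grip_width: 0.653
time_s: 58.5
ee_pos: [0.6556, 0.2614, 0.1429]
tcp_rot: [2.249, 2.193, 0.0]
contact_force: [0.5, 0.1, 0.5]
grip_width: 0.657
```

```bash
python3 -m creep '[[0,0.3,-1,0],[0,0.3,-2,0],[0,0.3,-3,0],[0,0.3,-3,0],[0,0.3,-3,0],[0,0.3,-3,0],[0,0.3,-3,0],[0,0.3,-3,0],[0,0.3,-3,0],[0,0.3,-3,0]]'
python3 -m creep '[[0,0,0,0],[0,0,0,0],[0,0,0,0],[0,0,0,0],[0,0,0,0],[0,0,3,0],[0,0,7,0],[0,0,12,0],[-4,0,16,0],[-8,0,20,0]]' 0.1
python3 -m creep '[[-4,0,3,0],[-8,-2,6,0],[-12,-4,9,0],[-16,-6,12,0],[-18,-8,14,0],[-18,-10,14,0],[-18,-12,14,0],[-18,-12,14,0],[-18,-12,14,0],[-18,-12,14,0]]' 0.1
python3 - <<'E'
from h import *
im=snap('scene','s20');im=snap('wrist','w20');snap('side','d20');print(bot.read_state()['ee_pos'])
E
```

```text
time_s: 59.5
ee_pos: [0.6552, 0.2654, 0.1125]
tcp_rot: [2.248, 2.195, 0.0]
contact_force: [-0.1, 0.0, 0.0]
grip_width: 0.653
time_s: 60.5
ee_pos: [0.5841, 0.265, 0.3046]
tcp_rot: [2.248, 2.194, 0.001]
contact_force: [-0.5, 0.4, 1.0]
grip_width: 0.9
time_s: 61.5
ee_pos: [0.4045, 0.1459, 0.4428]
tcp_rot: [-2.247, -2.195, 0.0]
contact_force: [0.8, -0.5, 0.2]
grip_width: 0.901
[0.404445   0.14593385 0.44273417]
```

View pics/s20.png

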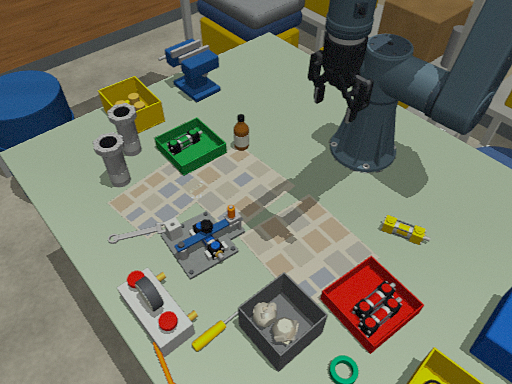

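View pics/w20.png

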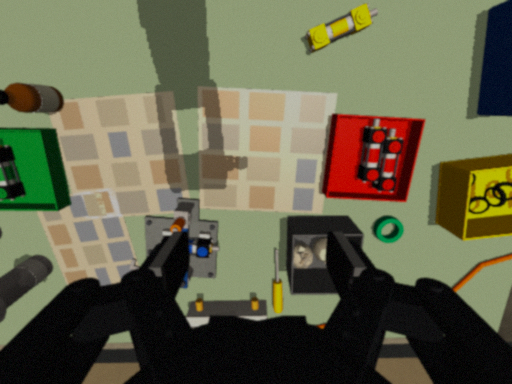

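View pics/d20.png

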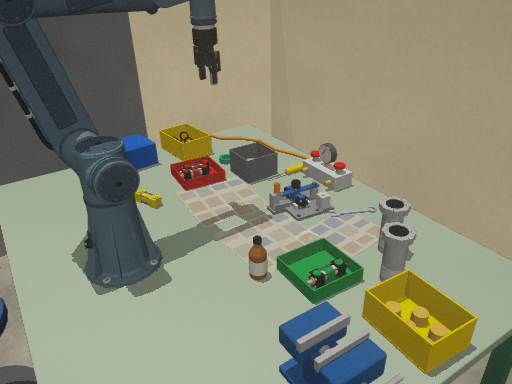

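Run:
```python
import cv2,numpy as np
s=cv2.imread('pics/s20.png');w=cv2.imread('pics/w20.png');d=cv2.imread('pics/d20.png')
r=lambda im,x,y,a,b:cv2.resize(im[y:y+b,x:x+a],(390,290),interpolation=3)
cv2.imwrite('pics/z20.png',np.vstack([np.hstack([r(s,315,255,115,95),r(w,315,100,120,110)]),np.hstack([r(d,165,150,66,50),r(s,150,195,100,85)])]))
```

```text
(no output)
```

View pics/z20.png

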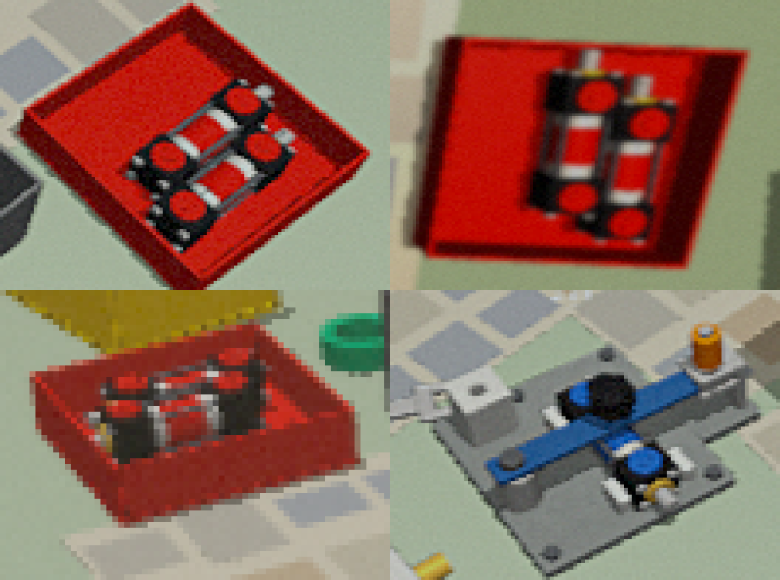

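```bash
python3 -m creep '[[1,4,-4,0],[2,8,-8,0],[3,12,-12,0],[4,16,-16,0],[5,19,-20,0],[5,21,-22,0],[5,21,-22,-0.08],[5,21,-22,-0.08],[5,21,-22,-0.08],[5,21,-22,-0.08]]'
python3 - <<'E'
from h import *
im=snap('wrist','w21');print(bot.read_state()['ee_pos']);K,C=cam('wrist')
for c,a,b in blobs(im,*COL['red1'],150):print(c,a,b,ray(K,C,*c,.044).round(4)[:2])
im=snap('scene','s21');s=im[250:350,310:430]
cv2.imwrite('pics/s21c.png',cv2.resize(s[:,:,::-1],None,fx=5,fy=5,interpolation=3))
E
```

```text
time_s: 62.65
ee_pos: [0.4552, 0.3553, 0.2245]
tcp_rot: [2.332, 2.104, 0.004]
contact_force: [-0.7, 0.6, -0.6]
grip_width: 0.898
[0.45523029 0.35515537 0.22465599]
[275.2 148.1] 15028 [204  77 154 144] [0.4329 0.3793]
[281.4 113.6] 387 [271 103  22  22] [0.3933 0.3899]
[312.2 129.2] 370 [302 119  22  22] [0.415  0.4251]
[281.9 146.8] 430 [273 135  19  24] [0.4322 0.3875]
[310.9 160.7] 426 [302 149  19  24] [0.453  0.4219]
```

View pics/w21.png

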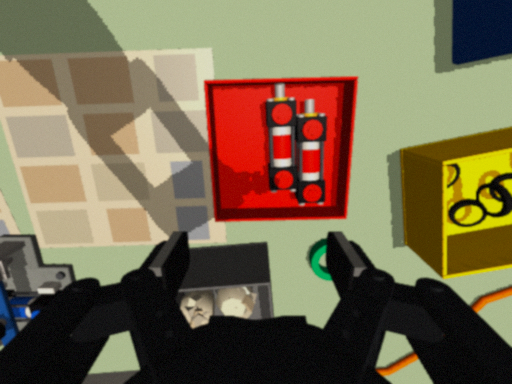

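View pics/s21c.png

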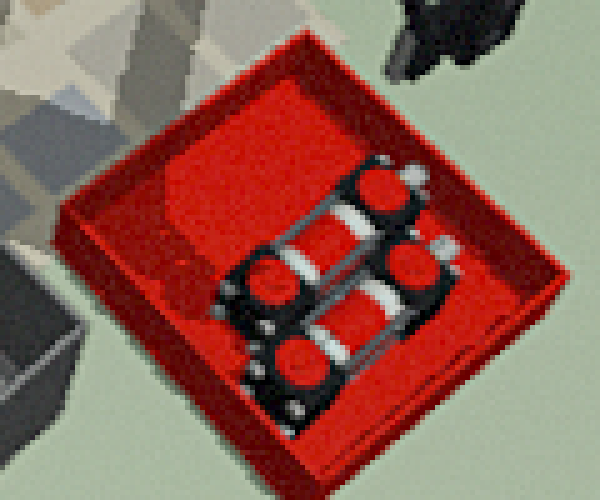

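Run:
```python
from h import *
def P(n):
    K,C=cam(n);return K@np.linalg.inv(C)[:3]
W=P('wrist');S=P('scene')
w=[(281.4,113.6),(284,179.5),(312.2,129.2),(312,192)];s=[(388,190),(275,283),(416,265),(305,360)]
for a,b in zip(w,s):
    X=cv2.triangulatePoints(W,S,np.array(a,float),np.array([310+b[0]/5,250+b[1]/5]));print((X[:3]/X[3]).ravel().round(4))
```

```text
[0.3924 0.3925 0.0448]
[0.4732 0.3883 0.0438]
[0.4144 0.4267 0.0441]
[0.4933 0.4226 0.0441]
```

Run:
```python
from h import *
s=bot.read_state();print(s['time_s'],s['contact_force'],s['dq'].round(4));print(bot.finish_job())
```

```text
62.75 [-0.88939263 -1.08482137 -0.38209297] [-0.0014  0.0001  0.0036  0.0009 -0.001   0.005 ]
the job is handed in; nothing more can be done
None
```

I handed the job in at 62.75 s with every part of it done. The interface reports no verdict, so these are my own checks.

- **Blue cylinder:** it lies in the nest with its plugs up. I measured its centre about 3–4 mm along and under 1 mm across from the nest centre.
- **Hold-down bar:** it is against its stop; pushing further moved it only 0.2 mm while the force rose to about 13 N.
- **Lock pin:** it is seated in the fork. The gripper ended 10 mm higher than when I gripped the pin on its parking boss, as the 10 mm height difference between boss and fork requires. The final pictures show it upright.
- **Sorting:** the one green cylinder is in the green tray and both red ones are in the red tray, plugs up.
- **Paper:** the last pictures show both paper balls that I found in the bin. I saw no third ball and no second green cylinder anywhere.
- **Bystanders:** the last pictures show them where they started, and the gripper is clear of everything.

**One disagreement:** after I placed the red cylinders, one was knocked against the other while the arm was away. I triangulated all four red plugs at 44–45 mm above the bench, which means both still lie flat on the tray floor, so I left them there.

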